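Skewer the painted rings and hang them up to dry

ROBOT

A 7-joint arm with a two-finger parallel gripper is mounted at the origin on a cart in front of the work surface, level with it; the furniture and walls round the work are solid. World frame = base frame: x ahead of the robot, y to its left, z up, the work surface at z = 0. Lengths are in m, angles in rad, forces in N, time in s.
With the tool pointing down it reaches from about 0.4 to 0.85 m from the base axis. Payload 10.4 kg.
Tool frame: the origin (TCP) lies midway between the tips of the shut fingers; the grasp point (between the pads) lies 19 mm behind it; z points along the fingers, y is the line along which they close (so a half turn about z gives the same grasp; the last joint's range is limited). The gripper opens to 87 mm and grips with 3 to 60 N. Pads are 19 mm wide; open, the fingers measure 117 mm over their backs; the gripper's body (75 mm by 190 mm) begins 51 mm behind the grasp point.
Start: joints at [-1.263, 0.332, -0.065, 1.46, 0.022, 1.35, -0.088], TCP at [0.203, 0.591, 0.223] pointing down, gripper open.
Joint ranges: [-2.6, 2.6], [-0.5, 2.12], [-1.47, 1.34], [0.16, 2.42], [-1.27, 4.41], [0.06, 2.06], [-2.6, 2.6]. Speed limits (rad/s): [2.22, 2.22, 2.79, 2.79, 3.14, 3.14, 3.14].

INTERFACE

Orientations are given as a unit quaternion [x, y, z, w].
In Python, from bench import r gives the robot as it stands.
- The arm moves only by the tool arm_command, never from a script. Its arguments are lists of equal length, an entry for each row: "xyz": the shift along the world's x, y, z in m, a list of three; "rot": the turn, a rotation vector about the world's x, y, z in rad, a list of three. In form: {"xyz": [[tx, ty, tz], ...], "rot": [[ax, ay, az], ...]}. A call has 1 to 20 rows; each row is the pose to reach, as a shift and turn from the pose commanded when the call began; what a row does not reach only later rows make up. A row lasts 1/12 s, in which the tool goes at most 41.7 mm and 7.16 degrees, less where a joint would pass 70% of its speed; a pose out of reach is approached as far as the arm can. A call with a gripper value outside its range is refused whole. "grip" is the opening, from 0 (shut) to 1 (fully open), set as the call begins (left out, the last holds). The fingers move at their own pace and stop on an object; "squeeze" is the grip in N (left out, the last holds). Time passes only in rows, so rows that repeat a pose let the fingers close. It gives the time, the measured TCP pose, the force, the opening and the grip force at its end, in the units of the state.
- r.read_state(): the state, without advancing time (a new reading comes with each control period).
- r.camera(name): name is "scene" or "top" or "wrist"; returns the picture (400x640x3 uint8, red, green, blue); there is no depth.
- r.camera_model(name): a dict with "fx", "fy", "cx", "cy" (pixels), "k1" (the pictures are not rectified: a ray, as slopes to the right and down, at radius r is drawn at 1 + k1 r^2 times it, then the intrinsics apply), "T" (4x4, takes a point from camera to world coordinates). Camera axes: x right, y up, looking along -z (the intrinsics and any distortion apply to the point x, -y, -z); pixel columns grow to the right and rows downward; lengths in m; the calibration is good to about 2 mm. A picture is of the moment at which its call begins: read the wrist's pose just before it. camera_model takes no time and is no camera call; for the wrist camera it gives the pose at the moment of the call.
- r.close_job(): hands the job in; it is judged then, once.
Trained networks look in the newest picture that a camera, given by its name, has taken for a name from the list of things; names that differ only in an ending like _2 or _b are one class to them, and where a whole thing is asked for, a point or a joint stands for the part that bears it (a point fixed in the world has none). Each returns a list of dicts, best first, with "conf" (0 to 1); they miss things now and then, are a little off and sometimes report something else, mostly with a low value. They report only what shows in the picture. A call takes as long as a camera call. They do not tell look-alikes from the thing itself.
- r.look_for(label, camera): "at" ([x, y, z] in m, in the coordinates of the camera as it stood for that picture, good to about 4 mm: the middle of the surface that is visible of it).
- r.spot_point(label, camera): "at" ([x, y, z] in m, in the coordinates of the camera as it stood for that picture, good to about 4 mm: a listed point, or the origin of a listed thing).
The state is a dict: "time": time; "joint_positions": joint angles; "joint_vel": joint speeds; "joint_torque": joint torques, N m; "ee_pos": TCP position; "eef_rot": TCP orientation; "ft_force": force on the tool from outside, world axes, zero at the start; "torque": the same for the moment, N m; "width": finger opening in m; "grip_force": force on a finger pad.
Only numpy, scipy, OpenCV 4.12 (cv2) and the standard library are available. Lean on these libraries where they do the work, as an engineer would, in place of code of your own. Each camera call takes 0.05 s, during which the arm holds its last target. There are 200 camera calls.

TASK

The freshly painted rings standing in the two racks have to dry: take the drying arm by its red handle, run its rod through every ring in both racks and lift them all off together on the rod, without ever touching a ring with the gripper. Then slide the arm's eye down over the stand's upright shaft until it sits on the shoulder, with all the rings still on the rod, and lock it by sliding the brass collar down the shaft until it sits on top of the eye. Leave the paint brush and the tin of nails where they are.

Things in the scene. Friction and masses are not known exactly. Their poses are not given: they have to be found in the camera images.
- rack_near_mid (a point): wooden rack fixed to the bench, base 84 (x) x 70 x 12 mm. Point: middle of the rack, 77 mm over the bench, on the line of the holes of its rings; x runs along that line, z up. Slots at x -22, 0, +22 mm for ring_0, 1, 2, 13 mm wide, in walls 50 mm wide (y), tops 68 mm over the bench, end faces x +-33. Rings stand on edge, lower 13 mm held. The racks may have changed places
- rack_far_mid (a point): wooden rack fixed to the bench, base 84 (x) x 70 x 12 mm. Point: middle of the rack, 77 mm over the bench, on the line of the holes of its rings; x runs along that line, z up. Slots at x -22, 0, +22 mm for ring_3, 4, 5, 13 mm wide, in walls 50 mm wide (y), tops 68 mm over the bench, end faces x +-33. Rings stand on edge, lower 13 mm held. The racks may have changed places
- ring_0: yellow freshly painted spacer ring, outer diameter 46, hole 26, 10 mm thick, 25 g; stands on edge in slot 0 of rack_near. Origin at its centre; x is the axis of its hole. None if absent. Keep fingers off it.
- ring_1: green freshly painted spacer ring, outer diameter 46, hole 26, 10 mm thick, 25 g; stands on edge in slot 1 of rack_near. Origin at its centre; x is the axis of its hole. None if absent. Keep fingers off it.
- ring_2: blue freshly painted spacer ring, outer diameter 46, hole 26, 10 mm thick, 25 g; stands on edge in slot 2 of rack_near. Origin at its centre; x is the axis of its hole. None if absent. Keep fingers off it.
- ring_3: yellow freshly painted spacer ring, outer diameter 46, hole 26, 10 mm thick, 25 g; stands on edge in slot 0 of rack_far. Origin at its centre; x is the axis of its hole. None if absent. Keep fingers off it.
- ring_4: green freshly painted spacer ring, outer diameter 46, hole 26, 10 mm thick, 25 g; stands on edge in slot 1 of rack_far. Origin at its centre; x is the axis of its hole. None if absent. Keep fingers off it.
- ring_5: blue freshly painted spacer ring, outer diameter 46, hole 26, 10 mm thick, 25 g; stands on edge in slot 2 of rack_far. Origin at its centre; x is the axis of its hole. None if absent. Keep fingers off it.
- dry_handle (a point): drying arm, loose, one piece, 0.22 kg; this point: middle of its red handle. Own frame: x along the tool from eye to rod tip, z up as it stands on the bench. Handle: flat sides, 18 wide (y), 28 high, x -26 to +29 mm of this point, which is 26 mm over the underside. Ahead of it a stop plate, x +29 to +34, 34 wide, 44 high, where the rod begins at this point's height
- dry_eye (a point): lower end, on the axis, of the hole of the drying arm's eye: an upright steel tube at the back of the handle, 36 mm across, 44 high, with a vertical through hole of 15.5 mm. It is 44 mm behind dry_handle and level with the arm's underside; the arm stands on the bench on eye and stop plate. Axes as dry_handle
- dry_tip (a point): free end of the drying arm's rod (steel, 8 mm diameter, 160 mm long), which slopes 9 degrees upward away from the stop plate: 192 mm ahead of dry_handle (x) and 25 mm above it (z) in the arm's frame. Axes as dry_handle
- stand_shoulder (a point): drying stand fixed to the bench: round green base 90 mm across, 12 high; column 26 mm; flat steel shoulder 44 mm across, its top 50 mm over the bench; above it a steel shaft 12 mm in diameter, tapered over its last 16 mm, up to 150 mm over the bench. This point: on the shaft's axis at the shoulder's top, z up
- stand_top (a point): tip of the stand's shaft, 150 mm over the bench, 100 mm over the shoulder
- collar_mid (a point): loose brass locking collar, a tube of 38 mm outer diameter, 17 mm hole, 34 mm high, about 0.1 kg, standing upright on the bench. This point is its centre, 17 mm over its underside; z is its axis
- paint_brush: bystander: paint brush 52 x 211 x 16 mm lying flat, origin at its underside
- nail_tin: bystander: open tin of nails, 71 mm across, 46 high, origin at its underside
Mind the look-alikes: they are no part of the job. What is shaped like the part that bears collar_mid but blue is not meant.

How it is judged:
By the outcome, as a careful person would: the job done as asked, in the order asked, and still so for the second after the job is handed in, with the robot touching nothing.
Of ring_0, ring_1, ring_2, ring_3, ring_4, ring_5 only 4 to 6 are there at a start; the rules pass over those that are not, and their reading is None.
At some moment in a run one of collar, drying_arm may be knocked a few centimetres aside while the robot is not near it.
It also fails if it takes over 184 s, if anything falls off the work surface, if the arm or the gripper's body presses on something with over 40 N, if the wrist force passes 120 N, or if a joint passes its speed limit or range.

## Working session

There is one attempt and no reset: what is moved stays moved. The work goes in short steps, Python scripts to look and compute and a tool call to move; the robot and the scene stay as the last step left them, time stands still between calls to the robot, and variables do not carry over. Pictures are saved under pics/ and viewed, at most 14 in all, crops included, and the job is handed in when it is done.

Besides the shell and the picture viewer there is one more tool, called after "Call:" by a JSON object that holds its "name" and its "arguments". arm_command: Moves the arm, as the interface text tells. Its arguments: {"type":"object","properties":{"xyz":{"type":"array"},"rot":{"type":"array"},"grip":{"type":"number"},"squeeze":{"type":"number"}},"required":["xyz","rot"]}

```bash
mkdir -p pics; ls
cat > h.py <<'E'
import numpy as np, cv2
from bench import r
from scipy.spatial.transform import Rotation as R
def w(cam,p):
    T=np.array(r.camera_model(cam)["T"]); return T[:3,:3]@np.array(p)+T[:3,3]
def pix(cam,P):
    m=r.camera_model(cam);T=np.array(m["T"]);p=T[:3,:3].T@(np.array(P)-T[:3,3])
    x,y=p[0]/-p[2],-p[1]/-p[2];s=1+m["k1"]*(x*x+y*y)
    return np.array([m["fx"]*x*s+m["cx"],m["fy"]*y*s+m["cy"]])
def ray(cam,u,v,z):
    m=r.camera_model(cam);T=np.array(m["T"]);a=np.array([(u-m["cx"])/m["fx"],(v-m["cy"])/m["fy"]]);b=a.copy()
    for _ in range(20): b=a/(1+m["k1"]*(b@b))
    d=T[:3,:3]@np.array([b[0],-b[1],-1]);return T[:3,3]+d*(z-T[2,3])/d[2]
def pic(cam,name=None,up=1,crop=None):
    im=np.array(r.camera(cam))[:,:,::-1]
    if name:
        o=im if crop is None else im[crop[1]:crop[3],crop[0]:crop[2]]
        cv2.imwrite("pics/"+name+".png",cv2.resize(o,None,fx=up,fy=up,interpolation=cv2.INTER_CUBIC))
    return im
def spot(l,cam,f="spot_point",n=4):
    for d in getattr(r,f)(l,cam)[:n]:
        P=w(cam,d["at"]);print(l,cam,round(d["conf"],2),P.round(4),pix(cam,P).round(0),{k:v for k,v in d.items() if k not in("at","conf")})
E
python3 - <<'E'
from h import *
pic("top","top1");pic("scene","scene1")
for l in "rack_near_mid rack_far_mid dry_handle dry_eye dry_tip stand_shoulder stand_top collar_mid paint_brush nail_tin ring_0 ring_1 ring_2".split():
    for c in ("top","scene"): spot(l,c)
for c in("top","scene"): print(c,np.array(r.camera_model(c)["T"]).round(3))
E
```

```text
pics
rack_near_mid top 0.85 [0.4727 0.1994 0.0761] [267. 223.] {}
rack_near_mid top 0.47 [ 0.6136 -0.1877  0.0184] [377. 187.] {}
rack_near_mid top 0.32 [0.4699 0.1814 0.0742] [273. 224.] {}
rack_near_mid scene 0.84 [0.4733 0.206  0.0779] [252. 199.] {}
rack_far_mid top 0.87 [0.5753 0.1743 0.0763] [275. 194.] {}
rack_far_mid top 0.72 [ 0.455 -0.349  0.044] [425. 230.] {}
rack_far_mid scene 0.71 [0.5798 0.1793 0.0785] [282. 181.] {}
dry_handle top 0.68 [ 0.4703 -0.0482  0.0267] [339. 226.] {}
dry_handle top 0.36 [0.5764 0.1541 0.075 ] [281. 194.] {}
dry_handle scene 0.66 [ 0.4726 -0.0481  0.0306] [336. 245.] {}
dry_eye top 0.73 [ 0.4266 -0.046  -0.0005] [338. 239.] {}
dry_eye scene 0.75 [ 0.4283 -0.0448 -0.0005] [327. 265.] {}
dry_eye scene 0.23 [ 0.4735 -0.049   0.0306] [337. 245.] {}
dry_tip top 0.59 [ 0.6648 -0.0693  0.0536] [345. 171.] {}
dry_tip top 0.51 [ 0.6165 -0.1867  0.0176] [377. 187.] {}
dry_tip scene 0.61 [ 0.6633 -0.0652  0.0503] [375. 199.] {}
stand_shoulder top 0.71 [ 0.4546 -0.3504  0.0486] [426. 230.] {}
stand_shoulder scene 0.56 [ 0.4586 -0.3474  0.0555] [451. 287.]
[... 1679 characters left out ...]
p 0.44 [0.4694 0.2253 0.0708] [260. 224.] {}
ring_2 top 0.44 [0.5765 0.1464 0.0735] [283. 194.] {}
ring_2 top 0.43 [0.4715 0.2057 0.0779] [265. 223.] {}
ring_2 scene 0.64 [0.4736 0.208  0.0769] [252. 199.] {}
ring_2 scene 0.62 [0.4773 0.2283 0.0794] [246. 195.] {}
ring_2 scene 0.57 [0.5741 0.1765 0.0771] [282. 182.] {}
ring_2 scene 0.54 [0.5818 0.1567 0.0723] [290. 184.] {}
top [[ 4.000e-03  9.770e-01 -2.120e-01  2.540e-01]
 [-1.000e+00  3.000e-03 -2.000e-03  6.000e-03]
 [-1.000e-03  2.120e-01  9.770e-01  1.529e+00]
 [ 0.000e+00  0.000e+00  0.000e+00  1.000e+00]]
scene [[ 0.487  0.557 -0.673 -0.323]
 [-0.874  0.308 -0.377 -0.459]
 [-0.002  0.771  0.637  0.935]
 [ 0.     0.     0.     1.   ]]
```

View pics/top1.png

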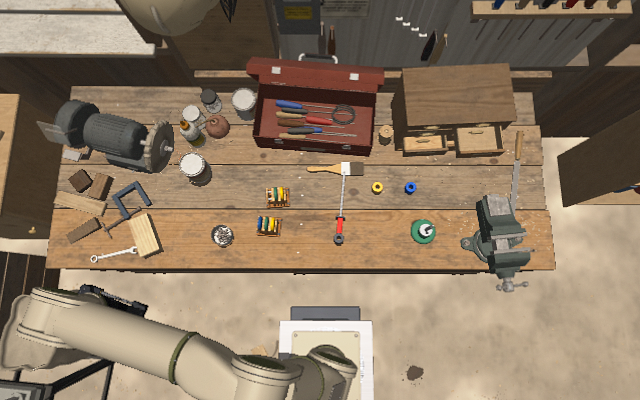

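View pics/scene1.png

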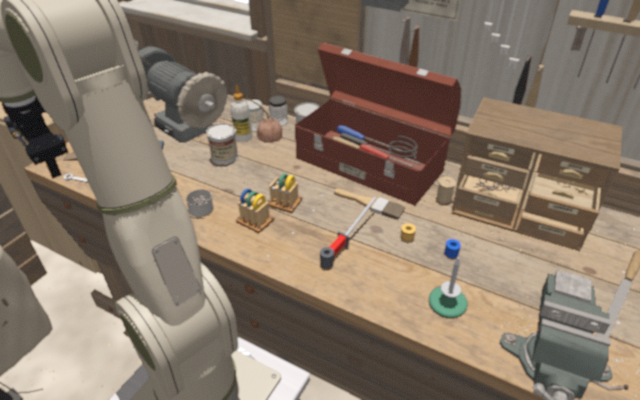

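The scene shows the drying arm with its eye at top px (338,239) and rod tip at (345,171). The stand is at (425,231) and the racks are at (268,226) and (277,197). Two things could be the collar: brass/yellow at (377,187) and blue at (410,187). I choose the brass one at (377,187).

Run:
```python
from h import *
a=pic("top")[160:250,230:430];b=pic("scene")[165:235,225:405]
f=lambda i:cv2.resize(i,(800,int(800*i.shape[0]/i.shape[1])),interpolation=cv2.INTER_CUBIC)
o=np.vstack([f(a)[:,:],f(b)]);o=o[:600] if o.shape[0]<=600 else cv2.resize(o,None,fx=600/o.shape[0],fy=600/o.shape[0])
cv2.imwrite("pics/crop1.png",o);print(o.shape)
m=r.camera_model("wrist");print(m)
```

```text
(600, 715, 3)
{'fx': 307.0528092630158, 'fy': 307.0528092630158, 'cx': 319.51286080740726, 'cy': 199.73987181438554, 'k1': -0.026246074067857117, 'T': array([[ 3.25367588e-01, -9.17102573e-01, -2.30344965e-01,
         1.39917884e-01],
       [ 9.45587441e-01,  3.15712717e-01,  7.86757333e-02,
         6.12298211e-01],
       [ 5.69117455e-04, -2.43409840e-01,  9.69923361e-01,
         3.86598912e-01],
       [ 0.00000000e+00,  0.00000000e+00,  0.00000000e+00,
         1.00000000e+00]])}
```

View pics/crop1.png

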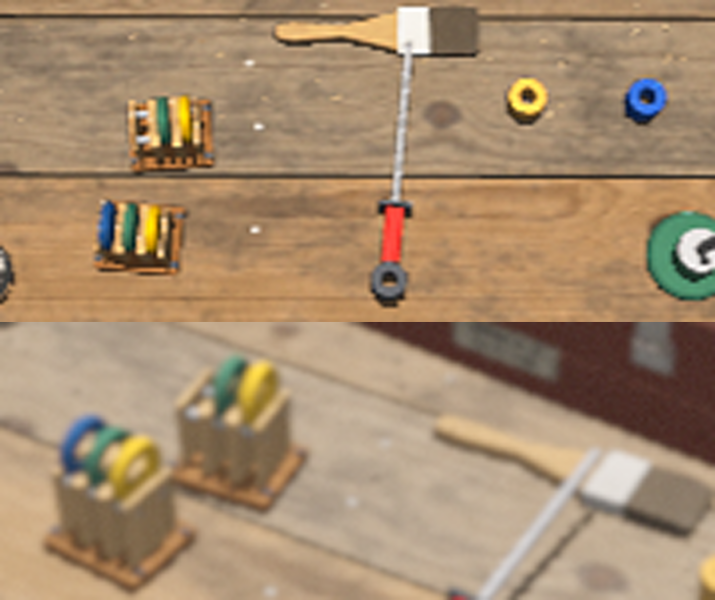

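The crop confirms the brass collar at (527,100), with the blue look-alike at (645,100). There are five rings: near rack yellow, green and blue; far rack yellow and green. The yellow rings face −y, so the rod goes in towards +y.

Run:
```python
from h import *
s=r.read_state();print(s["ee_pos"],s["time"]);q=R.from_quat(s["eef_rot"]);M=q.as_matrix();print(M.round(3))
T=np.array(r.camera_model("wrist")["T"]);print("cam in tool",(M.T@(T[:3,3]-s["ee_pos"])).round(3));print((M.T@T[:3,:3]).round(3))
# rotation to tool y along world y (arm heading ~ -5deg), both options
for yaw in (-5,85,175,-95):
    for base in (R.from_euler('z',yaw,degrees=True)*R.from_euler('x',180,degrees=True),):
        print(yaw,((base*q.inv()).as_rotvec()).round(3))
```

```text
[0.20298068 0.59116056 0.22257506] 1.5
[[-0.946  0.325 -0.   ]
 [ 0.325  0.946  0.   ]
 [ 0.     0.    -1.   ]]
cam in tool [ 0.067 -0.    -0.164]
[[-0.001  0.97   0.243]
 [ 1.     0.001 -0.   ]
 [-0.     0.243 -0.97 ]]
-5 [-0.     0.    -2.898]
85 [-0.     0.    -1.327]
175 [-0.    -0.     0.244]
-95 [-0.    -0.     1.814]
```

```bash
cat >> h.py <<'E'
def tgt(P,yaw,lean,label=""):
    """shift+turn to put TCP at P, tool x heading yaw deg, tool top leaning forward by lean deg"""
    s=r.read_state();q=R.from_quat(s["eef_rot"])
    g=R.from_euler('z',yaw,degrees=True)*R.from_euler('y',lean,degrees=True)*R.from_euler('x',180,degrees=True)
    print(label,"t=%.1f"%s["time"],"shift",(np.array(P)-s["ee_pos"]).round(4),"rot",(g*q.inv()).as_rotvec().round(4),"zaxis",g.as_matrix()[:,2].round(3))
def grasp_tcp(H,yaw,lean,dx,dz=0):
    """TCP for grasp point at dx ahead of the handle point H"""
    c,s=np.cos(np.radians(yaw)),np.sin(np.radians(yaw));l=np.radians(lean)
    h=np.array([c,s,0]);return np.array(H)+dx*h+np.array([0,0,dz])+0.019*(-np.sin(l)*h-np.array([0,0,np.cos(l)]))
E
python3 - <<'E'
from h import *
tgt(grasp_tcp([.4715,-.049,.026],-5,10,.012)+[0,0,.17],-5,10)
E
```

```text
t=1.5 shift [ 0.2772 -0.6409 -0.0453] rot [-0.249   0.053  -2.8878] zaxis [-0.173  0.015 -0.985]
```

Call:
{"name": "arm_command", "arguments": {"xyz": [[0.14, -0.32, 0], [0.14, -0.32, 0], [0.14, -0.32, 0], [0.14, -0.32, 0], [0.14, -0.32, 0], [0.14, -0.32, 0], [0.14, -0.32, 0], [0.14, -0.32, 0], [0.14, -0.32, 0], [0.14, -0.32, 0], [0.14, -0.32, 0], [0.14, -0.32, 0], [0.14, -0.32, 0], [0.14, -0.32, 0]], "rot": [[0, 0, -1.45], [0, 0, -1.45], [0, 0, -1.45], [0, 0, -1.45], [0, 0, -1.45], [0, 0, -1.45], [0, 0, -1.45], [0, 0, -1.45], [0, 0, -1.45], [0, 0, -1.45], [0, 0, -1.45], [0, 0, -1.45], [0, 0, -1.45], [0, 0, -1.45]], "grip": 1}}

```text
time: 2.67
ee_pos: [0.343, 0.2711, 0.2227]
eef_rot: [0.776, 0.63, 0.0, -0.0]
ft_force: [0.1, 0.2, -0.2]
width: 0.0868
grip_force: 0.0
```

Run:
```python
from h import *
print(r.read_state()["joint_positions"])
tgt(grasp_tcp([.4715,-.049,.026],-5,10,.012)+[0,0,.17],-5,10)
```

```text
[-0.96557603 -0.09593211  0.18111807  1.93319572  0.01790186  1.30249787
 -0.99731956]
 t=2.7 shift [ 0.1372 -0.3209 -0.0454] rot [-0.1137  0.1536 -1.4468] zaxis [-0.173  0.015 -0.985]
```

Call:
{"name": "arm_command", "arguments": {"xyz": [[0.137, -0.321, -0.045], [0.137, -0.321, -0.045], [0.137, -0.321, -0.045], [0.137, -0.321, -0.045], [0.137, -0.321, -0.045], [0.137, -0.321, -0.045], [0.137, -0.321, -0.045], [0.137, -0.321, -0.045], [0.137, -0.321, -0.045], [0.137, -0.321, -0.045], [0.137, -0.321, -0.045], [0.137, -0.321, -0.045], [0.137, -0.321, -0.045], [0.137, -0.321, -0.045], [0.137, -0.321, -0.045], [0.137, -0.321, -0.045]], "rot": [[-0.114, 0.154, -1.447], [-0.114, 0.154, -1.447], [-0.114, 0.154, -1.447], [-0.114, 0.154, -1.447], [-0.114, 0.154, -1.447], [-0.114, 0.154, -1.447], [-0.114, 0.154, -1.447], [-0.114, 0.154, -1.447], [-0.114, 0.154, -1.447], [-0.114, 0.154, -1.447], [-0.114, 0.154, -1.447], [-0.114, 0.154, -1.447], [-0.114, 0.154, -1.447], [-0.114, 0.154, -1.447], [-0.114, 0.154, -1.447], [-0.114, 0.154, -1.447]]}}

```text
time: 4.0
ee_pos: [0.48, -0.0496, 0.1777]
eef_rot: [0.995, -0.043, -0.087, -0.004]
ft_force: [-0.3, -0.0, 0.8]
width: 0.0873
grip_force: 0.0
```

Run:
```python
from h import *
print(r.read_state()["joint_positions"])
pic("wrist","w1")
for l in "dry_handle dry_eye dry_tip".split(): spot(l,"wrist")
```

```text
[-0.553759    0.20676595  0.65020067  1.77574453 -0.12532761  1.3781017
 -1.52546524]
dry_handle wrist 0.66 [ 0.472  -0.0468  0.0261] [317. 170.] {}
dry_handle wrist 0.4 [ 0.4266 -0.0418 -0.0012] [317. 199.] {}
dry_eye wrist 0.6 [ 0.4259 -0.0456  0.0023] [320. 201.] {}
```

View pics/w1.png

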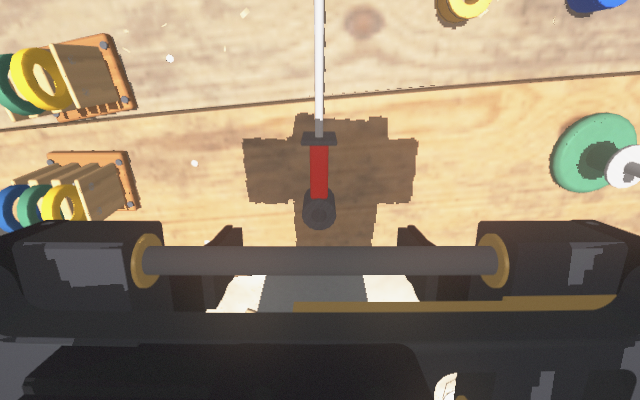

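The wrist view shows the handle at (319,170), centred between the fingers at (225,250) and (410,250), with the rod vertical in the picture. I go straight down.

Run:
```python
from h import *
for u,v,z in((319,143,.044),(319,198,.04),(319,205,.044),(319,20,.05)): print(ray("wrist",u,v,z).round(4))
tgt(grasp_tcp([.4715,-.049,.026],-5,10,.012),-5,10)
```

```text
[ 0.504  -0.0516  0.044 ]
[ 0.4462 -0.0463  0.04  ]
[ 0.4402 -0.0458  0.044 ]
[ 0.6038 -0.0606  0.05  ]
 t=4.2 shift [ 0.0002 -0.     -0.1704] rot [ 0.     -0.0005  0.0016] zaxis [-0.173  0.015 -0.985]
```

Call:
{"name": "arm_command", "arguments": {"xyz": [[0, 0, -0.04], [0, 0, -0.08], [0, 0, -0.11], [0, 0, -0.13], [0, 0, -0.145], [0, 0, -0.16], [0, 0, -0.17], [0, 0, -0.17], [0, 0, -0.17]], "rot": [[0, 0, 0], [0, 0, 0], [0, 0, 0], [0, 0, 0], [0, 0, 0], [0, 0, 0], [0, 0, 0], [0, 0, 0], [0, 0, 0]]}}

```text
time: 4.95
ee_pos: [0.4799, -0.0499, 0.0077]
eef_rot: [0.995, -0.045, -0.088, -0.004]
ft_force: [0.6, -0.1, 0.4]
width: 0.0872
grip_force: 0.0
```

Call:
{"name": "arm_command", "arguments": {"xyz": [[0, 0, 0], [0, 0, 0], [0, 0, 0], [0, 0, 0], [0, 0, 0], [0, 0, 0], [0, 0, 0], [0, 0, 0]], "rot": [[0, 0, 0], [0, 0, 0], [0, 0, 0], [0, 0, 0], [0, 0, 0], [0, 0, 0], [0, 0, 0], [0, 0, 0]], "grip": 0, "squeeze": 50}}

```text
time: 5.62
ee_pos: [0.48, -0.0499, 0.0076]
eef_rot: [0.995, -0.045, -0.087, -0.004]
ft_force: [-1.2, 1.1, 0.7]
width: 0.0421
grip_force: 0.0
```

Call:
{"name": "arm_command", "arguments": {"xyz": [[0, 0, 0], [0, 0, 0], [0, 0, 0], [0, 0, 0], [0, 0, 0], [0, 0, 0], [0, 0, 0], [0, 0, 0]], "rot": [[0, 0, 0], [0, 0, 0], [0, 0, 0], [0, 0, 0], [0, 0, 0], [0, 0, 0], [0, 0, 0], [0, 0, 0]]}}

```text
time: 6.28
ee_pos: [0.48, -0.0498, 0.0076]
eef_rot: [0.995, -0.045, -0.087, -0.004]
ft_force: [0.2, -0.0, 0.0]
width: 0.0174
grip_force: 50.0
```

Call:
{"name": "arm_command", "arguments": {"xyz": [[0, 0, 0.02], [0, 0, 0.05], [0, 0, 0.09], [0, 0, 0.13], [0, 0, 0.16], [0, 0, 0.17], [0, 0, 0.17], [0, 0, 0.17]], "rot": [[0, 0, 0], [0, 0, 0], [0, 0, 0], [0, 0, 0], [0, 0, 0], [0, 0, 0], [0, 0, 0], [0, 0, 0]]}}

```text
time: 6.95
ee_pos: [0.4797, -0.0497, 0.1767]
eef_rot: [0.995, -0.045, -0.088, -0.004]
ft_force: [-0.9, -0.8, -2.5]
width: 0.0175
grip_force: 50.0
```

Run:
```python
from h import *
pic("wrist","w2",3,(0,10,250,210))
for l in "dry_handle dry_eye ring_0 rack_near_mid rack_far_mid".split(): spot(l,"wrist",n=6)
pic("top","t2",4,(230,160,400,250))
```

```text
dry_handle wrist 0.87 [ 0.4705 -0.0448  0.1965] [311. 277.] {}
dry_eye wrist 0.58 [0.4741 0.2062 0.079 ] [ 41. 210.] {}
ring_0 wrist 0.87 [0.4736 0.1856 0.08  ] [ 61. 209.] {}
ring_0 wrist 0.76 [0.4716 0.2272 0.0753] [ 25. 212.] {}
ring_0 wrist 0.73 [0.5822 0.1524 0.0767] [46. 78.] {}
ring_0 wrist 0.73 [0.5811 0.1754 0.0766] [19. 82.] {}
ring_0 wrist 0.65 [0.4747 0.2065 0.0753] [ 44. 208.] {}
rack_near_mid wrist 0.95 [0.4747 0.2048 0.0808] [ 41. 210.] {}
rack_near_mid wrist 0.58 [0.4729 0.2262 0.0739] [ 27. 211.] {}
rack_far_mid wrist 0.96 [0.5796 0.1732 0.0785] [21. 85.] {}
rack_far_mid wrist 0.26 [0.4737 0.2079 0.0793] [ 40. 211.] {}
```

View pics/w2.png

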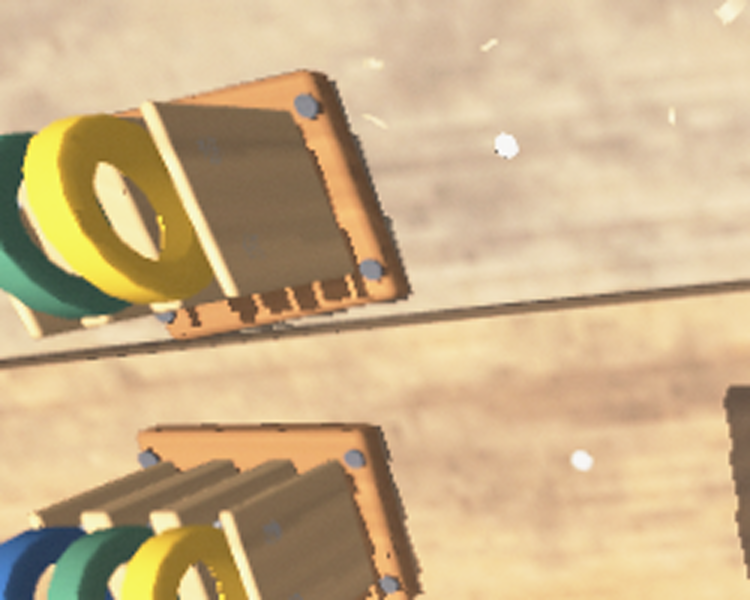

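The crop shows the far rack's nails at (307,105) and (372,270), and the near rack's at (149,458), (355,458) and (390,583). I use them for the rack headings.

Run:
```python
from h import *
f=lambda u,v:ray("wrist",u/3,10+v/3,.013)[:2]
ang=lambda a,b:np.degrees(np.arctan2(*(b-a)[::-1]))
a,b=f(307,105),f(372,270);print(a,b,"far x-axis",ang(b,a)+90)
a,b,c=f(149,458),f(355,458),f(390,583);print(a,b,c,"near x",ang(b,a),ang(c,b)+90)
F=np.array([.580,.1738]);N=np.array([.4745,.205])
for hd in(94,):
  h=np.array([np.cos(np.radians(hd)),np.sin(np.radians(hd))])
  for d in(.25,.075): 
    H=np.r_[F-d*h,.077-(d-.034)*np.tan(np.radians(9))*1] if d<.2 else np.r_[F-d*h,.0705-.175*np.tan(np.radians(9))]
    tgt(grasp_tcp(H,hd,10,.012),hd,10,str(d))
```

```text
[0.6070632  0.14059034] [0.55714181 0.13677686] far x-axis 94.36832700760927
[0.50238376 0.24125776] [0.495032   0.16523365] [0.44585865 0.16942653] near x 84.47649772888192 85.12634121758306
0.25 t=7.3 shift [ 0.1173 -0.017  -0.1527] rot [ 2.6000e-03 -1.0000e-03  1.7309e+00] zaxis [ 0.012 -0.173 -0.985]
0.075 t=7.3 shift [ 0.1051  0.1576 -0.1249] rot [ 2.6000e-03 -1.0000e-03  1.7309e+00] zaxis [ 0.012 -0.173 -0.985]
```

Call:
{"name": "arm_command", "arguments": {"xyz": [[0.118, -0.017, 0], [0.118, -0.017, 0], [0.118, -0.017, 0], [0.118, -0.017, 0], [0.118, -0.017, 0], [0.118, -0.017, 0], [0.118, -0.017, 0], [0.118, -0.017, 0], [0.118, -0.017, 0], [0.118, -0.017, 0], [0.118, -0.017, 0], [0.118, -0.017, 0], [0.118, -0.017, 0], [0.118, -0.017, 0], [0.118, -0.017, 0], [0.118, -0.017, 0], [0.118, -0.017, -0.02], [0.118, -0.017, -0.06], [0.118, -0.017, -0.06], [0.118, -0.017, -0.06]], "rot": [[0.003, -0.001, 0.12], [0.003, -0.001, 0.24], [0.003, -0.001, 0.36], [0.003, -0.001, 0.48], [0.003, -0.001, 0.6], [0.003, -0.001, 0.72], [0.003, -0.001, 0.84], [0.003, -0.001, 0.96], [0.003, -0.001, 1.08], [0.003, -0.001, 1.2], [0.003, -0.001, 1.32], [0.003, -0.001, 1.44], [0.003, -0.001, 1.56], [0.003, -0.001, 1.68], [0.003, -0.001, 1.738], [0.003, -0.001, 1.738], [0.003, -0.001, 1.738], [0.003, -0.001, 1.738], [0.003, -0.001, 1.738], [0.003, -0.001, 1.738]]}}

```text
time: 8.97
ee_pos: [0.5965, -0.0669, 0.116]
eef_rot: [0.677, 0.731, -0.061, 0.062]
ft_force: [0.2, 0.2, -1.9]
width: 0.0177
grip_force: 50.0
```

Run:
```python
from h import *
print(r.read_state()["joint_positions"].round(2))
pic("wrist","w3")
for l in "dry_handle dry_tip ring_0 rack_far_mid".split(): spot(l,"wrist",n=6)
pic("scene","s3",3,(220,130,420,280));spot("dry_tip","scene");spot("dry_handle","scene")
pic("top");spot("dry_tip","top");spot("dry_handle","top")
from h import grasp_tcp
hd=94.3;h=np.array([np.cos(np.radians(hd)),np.sin(np.radians(hd))]);F=np.array([.5795,.1745])
tgt(grasp_tcp(np.r_[F-.25*h,.0428],hd,10,.012),hd,10)
```

```text
[-0.38  0.36  0.38  1.7   0.05  1.1   0.04]
dry_handle wrist 0.65 [ 0.5914 -0.0749  0.1421] [305. 277.] {}
dry_tip scene 0.96 [0.5844 0.1179 0.1654] [301. 160.] {}
dry_tip scene 0.54 [0.5844 0.1567 0.0744] [290. 183.] {}
dry_tip scene 0.52 [ 0.6147 -0.184   0.0143] [407. 234.] {}
dry_tip scene 0.48 [0.478  0.2301 0.0778] [246. 196.] {}
dry_handle scene 0.95 [ 0.5994 -0.0745  0.1408] [369. 187.] {}
dry_tip top 0.75 [0.5827 0.1159 0.1627] [290. 186.] {}
dry_handle top 0.72 [ 0.6142 -0.1907  0.0181] [378. 187.] {}
dry_handle top 0.55 [ 0.5956 -0.0735  0.1394] [347. 184.] {}
 t=9.5 shift [-0.0005  0.0007 -0.0938] rot [-0.0018 -0.0005 -0.0019] zaxis [ 0.013 -0.173 -0.985]
```

View pics/w3.png

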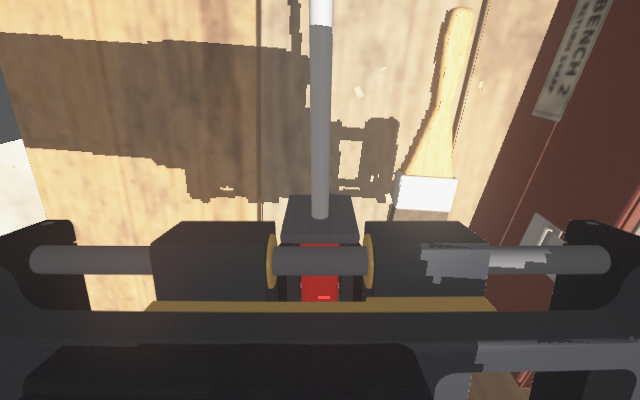

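View pics/s3.png

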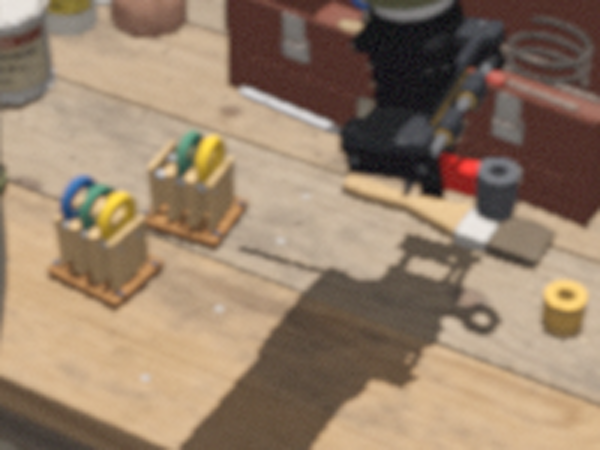

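The wrist view shows the stop plate at (320,215) and the rod running straight ahead. The scene crop shows the rod tip at (243,92), in front of the far rack at (195,190). I lower and check once more before inserting.

Call:
{"name": "arm_command", "arguments": {"xyz": [[0, 0, -0.03], [0, 0, -0.06], [0, 0, -0.08], [0, 0, -0.09], [0, 0, -0.095], [0, 0, -0.095], [0, 0, -0.095]], "rot": [[-0.002, 0, -0.002], [-0.002, 0, -0.002], [-0.002, 0, -0.002], [-0.002, 0, -0.002], [-0.002, 0, -0.002], [-0.002, 0, -0.002], [-0.002, 0, -0.002]]}}

```text
time: 10.1
ee_pos: [0.5988, -0.0669, 0.0237]
eef_rot: [0.677, 0.73, -0.059, 0.064]
ft_force: [0.3, 0.1, -1.6]
width: 0.0175
grip_force: 50.0
```

Run:
```python
from h import *
for c in("scene","top"):
    pic(c)
    for l in("dry_tip","rack_far_mid","ring_3"): spot(l,c)
hd=94.3;h=np.array([np.cos(np.radians(hd)),np.sin(np.radians(hd))]);F=np.array([.5795,.1745])
print("expected tip",np.r_[F-.058*h,.0428+.025])
tgt(grasp_tcp(np.r_[F-.077*h,.0703],hd,10,.012),hd,10)
```

```text
dry_tip scene 0.67 [0.5853 0.1189 0.0691] [302. 189.] {}
rack_far_mid scene 0.68 [0.5771 0.1787 0.0795] [282. 181.] {}
ring_3 scene 0.63 [0.5769 0.1785 0.0762] [282. 182.] {}
ring_3 scene 0.57 [0.4752 0.2256 0.0755] [247. 197.] {}
ring_3 scene 0.55 [0.585  0.158  0.0741] [290. 183.] {}
ring_3 scene 0.53 [0.4782 0.2053 0.0794] [253. 198.] {}
dry_tip top 0.6 [ 0.5994 -0.12    0.0183] [358. 191.] {}
dry_tip top 0.45 [0.5864 0.1183 0.0685] [292. 191.] {}
rack_far_mid top 0.62 [0.5732 0.1743 0.0748] [275. 194.] {}
ring_3 top 0.56 [0.4687 0.206  0.0767] [265. 224.] {}
ring_3 top 0.53 [0.5764 0.148  0.0757] [283. 194.] {}
ring_3 top 0.5 [0.4718 0.2267 0.0736] [259. 223.] {}
ring_3 top 0.44 [0.4703 0.1809 0.0748] [273. 224.] {}
expected tip [0.58384877 0.11666326 0.0678    ]
 t=10.5 shift [-0.0136  0.1732  0.0286] rot [ 0.0002 -0.0004 -0.0001] zaxis [ 0.013 -0.173 -0.985]
```

Call:
{"name": "arm_command", "arguments": {"xyz": [[-0.003, 0.01, 0.0015], [-0.005, 0.02, 0.003], [-0.006, 0.03, 0.005], [-0.007, 0.04, 0.0065], [-0.008, 0.05, 0.008], [-0.009, 0.06, 0.0097], [-0.0095, 0.07, 0.0113], [-0.01, 0.08, 0.013], [-0.01, 0.08, 0.013]], "rot": [[0, 0, 0], [0, 0, 0], [0, 0, 0], [0, 0, 0], [0, 0, 0], [0, 0, 0], [0, 0, 0], [0, 0, 0], [0, 0, 0]]}}

```text
time: 11.25
ee_pos: [0.5884, 0.0167, 0.0359]
eef_rot: [0.676, 0.731, -0.059, 0.063]
ft_force: [-0.6, 1.2, 0.4]
width: 0.0176
grip_force: 50.0
```

Run:
```python
from h import *
pic("wrist","w4",3,(220,0,420,200))
pic("scene","s4",5,(250,150,350,220));spot("dry_tip","scene")
hd=94.3;h=np.array([np.cos(np.radians(hd)),np.sin(np.radians(hd))]);F=np.array([.5795,.1745])
tgt(grasp_tcp(np.r_[F-.077*h,.0703],hd,10,.012),hd,10)
```

```text
dry_tip scene 0.76 [0.573  0.1993 0.0871] [275. 177.] {}
 t=11.4 shift [-0.0034  0.0932  0.016 ] rot [ 0.0002 -0.0009 -0.0001] zaxis [ 0.013 -0.173 -0.985]
```

View pics/s4.png

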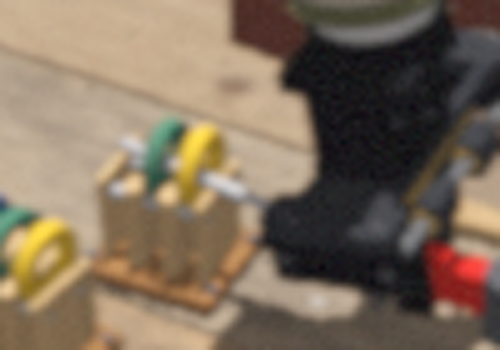

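The scene crop shows the rod running through the yellow (205,165) and green (165,155) rings, with its tip at about (130,145). I push the rest of the way.

Call:
{"name": "arm_command", "arguments": {"xyz": [[-0.001, 0.012, 0.002], [-0.002, 0.024, 0.0035], [-0.0025, 0.036, 0.0055], [-0.003, 0.048, 0.0075], [-0.004, 0.06, 0.009], [-0.0045, 0.072, 0.011], [-0.005, 0.084, 0.013], [-0.005, 0.091, 0.0145], [-0.005, 0.091, 0.0145], [-0.005, 0.091, 0.0145]], "rot": [[0, 0, 0], [0, 0, 0], [0, 0, 0], [0, 0, 0], [0, 0, 0], [0, 0, 0], [0, 0, 0], [0, 0, 0], [0, 0, 0], [0, 0, 0]]}}

```text
time: 12.23
ee_pos: [0.5836, 0.1078, 0.0509]
eef_rot: [0.677, 0.731, -0.058, 0.063]
ft_force: [-0.8, 3.8, 6.9]
width: 0.0178
grip_force: 50.0
```

Call:
{"name": "arm_command", "arguments": {"xyz": [[0, 0, 0.003], [0, 0, 0.006], [0, 0, 0.009], [0, 0, 0.012], [0, 0, 0.016], [0, 0, 0.02], [0, 0, 0.025], [0, 0, 0.03], [0, 0, 0.04], [0, 0, 0.05], [0, 0, 0.06], [0, 0, 0.07], [0, 0, 0.08], [0, 0, 0.08], [0, 0, 0.08]], "rot": [[0, 0, 0], [0, 0, 0], [0, 0, 0], [0, 0, 0], [0, 0, 0], [0, 0, 0], [0, 0, 0], [0, 0, 0], [0, 0, 0], [0, 0, 0], [0, 0, 0], [0, 0, 0], [0, 0, 0], [0, 0, 0], [0, 0, 0]]}}

```text
time: 13.48
ee_pos: [0.5833, 0.1043, 0.1308]
eef_rot: [0.677, 0.73, -0.059, 0.064]
ft_force: [0.6, 0.4, -2.7]
width: 0.0176
grip_force: 50.0
```

Run:
```python
from h import *
a=pic("wrist")[0:230,160:480];b=pic("scene")[120:240,200:367]
o=np.hstack([cv2.resize(a,(460,330)),cv2.resize(b,(340,330*1))]);cv2.imwrite("pics/w5.png",o)
spot("ring_0","wrist");spot("dry_tip","scene");print(r.read_state()["ft_force"])
```

```text
ring_0 wrist 0.92 [0.5804 0.1571 0.1451] [325. 159.] {}
ring_0 wrist 0.64 [0.4739 0.2043 0.0782] [149.  37.] {}
ring_0 wrist 0.63 [0.4735 0.1837 0.0781] [153.  74.] {}
ring_0 wrist 0.56 [0.5752 0.1786 0.147 ] [317. 110.] {}
dry_tip scene 0.94 [0.5696 0.2925 0.172 ] [243. 143.] {}
dry_tip scene 0.2 [0.4725 0.2062 0.0766] [252. 200.] {}
[ 0.57764915  0.35827772 -2.98889931]
```

View pics/w5.png

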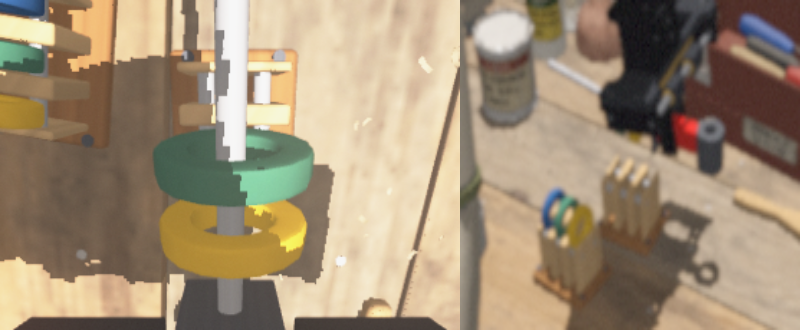

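Left view: the green (235,165) and yellow (235,235) rings hang on the rod. Right view: the far rack at (632,205) is empty and the near rack still holds its three rings. Now I go to the near rack start pose.

Run:
```python
from h import *
hd=85;h=np.array([np.cos(np.radians(hd)),np.sin(np.radians(hd))]);N=np.array([.474,.205])
tgt(grasp_tcp(np.r_[N-.262*h,.10],hd,10,.012),hd,10)
```

```text
t=13.7 shift [-0.1306 -0.1514 -0.0481] rot [ 0.0006 -0.0022 -0.1624] zaxis [-0.015 -0.173 -0.985]
```

Call:
{"name": "arm_command", "arguments": {"xyz": [[-0.01, -0.02, 0], [-0.02, -0.04, 0], [-0.035, -0.06, 0], [-0.05, -0.08, 0], [-0.07, -0.1, 0], [-0.09, -0.12, 0], [-0.11, -0.14, -0.01], [-0.125, -0.151, -0.02], [-0.131, -0.151, -0.035], [-0.131, -0.151, -0.048], [-0.131, -0.151, -0.048], [-0.131, -0.151, -0.048]], "rot": [[0, 0, -0.02], [0, 0, -0.04], [0, 0, -0.06], [0, 0, -0.08], [0, 0, -0.1], [0, 0, -0.12], [0, -0.001, -0.14], [0, -0.002, -0.155], [0, -0.002, -0.162], [0, -0.002, -0.162], [0, -0.002, -0.162], [0, -0.002, -0.162]]}}

```text
time: 14.68
ee_pos: [0.4516, -0.047, 0.0818]
eef_rot: [0.734, 0.673, -0.065, 0.059]
ft_force: [-0.1, 0.2, -1.8]
width: 0.0178
grip_force: 50.0
```

Run:
```python
from h import *
for c in("scene","top"):
    pic(c)
    for l in("dry_tip","rack_near_mid"): spot(l,c,n=3)
hd=85;h=np.array([np.cos(np.radians(hd)),np.sin(np.radians(hd))]);N=np.array([.474,.205])
print("exp tip",np.r_[N-.07*h,.125])
tgt(grasp_tcp(np.r_[N-.262*h,.0394],hd,10,.012),hd,10)
```

```text
dry_tip scene 0.87 [0.4646 0.1407 0.1267] [269. 195.] {}
dry_tip scene 0.39 [ 0.46   -0.3516  0.0546] [453. 288.] {}
rack_near_mid scene 0.69 [0.4756 0.2051 0.0776] [253. 199.] {}
dry_tip top 0.71 [0.4695 0.1359 0.1279] [284. 222.] {}
rack_near_mid top 0.85 [0.4671 0.1993 0.0778] [267. 224.] {}
exp tip [0.4678991  0.13526637 0.125     ]
 t=15.0 shift [-0.0006 -0.0006 -0.0619] rot [ 0.0002  0.0018 -0.0005] zaxis [-0.015 -0.173 -0.985]
```

Call:
{"name": "arm_command", "arguments": {"xyz": [[0, 0, -0.02], [0, 0, -0.04], [-0.0005, -0.0005, -0.055], [-0.0005, -0.0005, -0.062], [-0.0005, -0.0005, -0.062], [0.0002, 0.0095, -0.0605], [0.001, 0.0195, -0.0588], [0.002, 0.0295, -0.0573], [0.003, 0.0395, -0.0557], [0.0038, 0.0495, -0.0541], [0.0047, 0.0595, -0.0525], [0.0047, 0.0595, -0.0525], [0.0047, 0.0595, -0.0525]], "rot": [[0, 0.001, 0], [0, 0.002, 0], [0, 0.002, 0], [0, 0.002, 0], [0, 0.002, 0], [0, 0.002, 0], [0, 0.002, 0], [0, 0.002, 0], [0, 0.002, 0], [0, 0.002, 0], [0, 0.002, 0], [0, 0.002, 0], [0, 0.002, 0]]}}

```text
time: 16.07
ee_pos: [0.4572, 0.0138, 0.0299]
eef_rot: [0.734, 0.674, -0.064, 0.059]
ft_force: [0.6, 0.4, 0.2]
width: 0.0176
grip_force: 50.0
```

Run:
```python
from h import *
pic("scene","s6",6,(210,165,310,225));spot("dry_tip","scene",n=1)
hd=85;h=np.array([np.cos(np.radians(hd)),np.sin(np.radians(hd))]);N=np.array([.474,.205])
tgt(grasp_tcp(np.r_[N-.132*h,.060],hd,10,.012),hd,10)
```

```text
dry_tip scene 0.93 [0.473  0.1995 0.0777] [254. 200.] {}
 t=16.2 shift [0.0065 0.0696 0.0116] rot [ 0.0001 -0.0007 -0.0002] zaxis [-0.015 -0.173 -0.985]
```

View pics/s6.png

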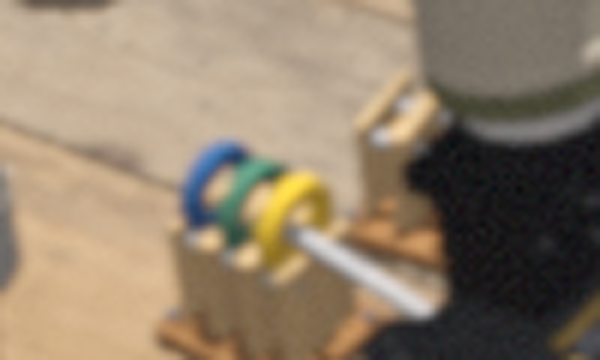

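The rod has entered the yellow ring's hole at (295,230), with no contact force. I go on through, then lift.

Call:
{"name": "arm_command", "arguments": {"xyz": [[0.001, 0.01, 0.002], [0.002, 0.02, 0.0035], [0.0025, 0.03, 0.005], [0.0035, 0.04, 0.007], [0.0045, 0.05, 0.0085], [0.0055, 0.06, 0.0105], [0.006, 0.069, 0.012], [0.006, 0.069, 0.012], [0.006, 0.069, 0.012]], "rot": [[0, 0, 0], [0, 0, 0], [0, 0, 0], [0, 0, 0], [0, 0, 0], [0, 0, 0], [0, 0, 0], [0, 0, 0], [0, 0, 0]]}}

```text
time: 16.92
ee_pos: [0.4631, 0.0833, 0.0418]
eef_rot: [0.734, 0.674, -0.064, 0.059]
ft_force: [0.9, 1.8, 2.0]
width: 0.0178
grip_force: 50.0
```

Run:
```python
from h import *
a=pic("wrist")[0:230,160:480];b=pic("scene")[150:240,200:325]
o=np.hstack([cv2.resize(a,(460,330)),cv2.resize(b,(340,330*1))]);cv2.imwrite("pics/w7.png",o)
spot("dry_tip","scene",n=1);spot("ring_0","wrist",n=6)
```

```text
dry_tip scene 0.67 [0.4802 0.267  0.0908] [235. 187.] {}
ring_0 wrist 0.86 [0.4711 0.1323 0.0574] [329. 163.] {}
ring_0 wrist 0.85 [0.4748 0.1835 0.0807] [331.  30.] {}
ring_0 wrist 0.82 [0.4682 0.1563 0.0602] [318. 110.] {}
```

View pics/w7.png

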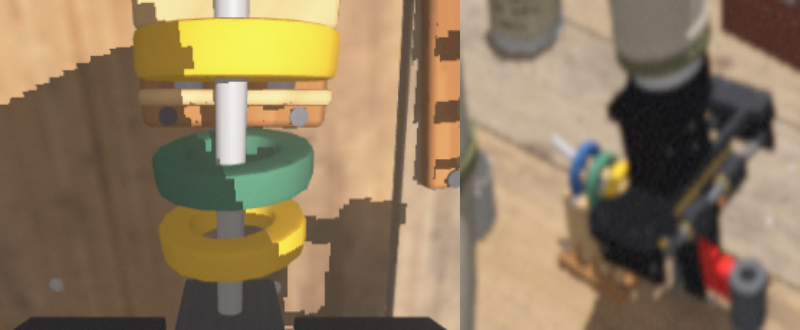

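The rod goes through the near rack, with its tip beyond the blue ring at right (555,140). The green ring on the rod, at left (235,165), is clear of the rack wall. I lift.

Call:
{"name": "arm_command", "arguments": {"xyz": [[0, 0, 0.003], [0, 0, 0.006], [0, 0, 0.009], [0, 0, 0.012], [0, 0, 0.016], [0, 0, 0.02], [0, 0, 0.025], [0, 0, 0.03], [0, 0, 0.04], [0, 0, 0.05], [0, 0, 0.065], [0, 0, 0.08], [0, 0, 0.095], [0, 0, 0.11], [0, 0, 0.12], [0, 0, 0.12], [0, 0, 0.12]], "rot": [[0, 0, 0], [0, 0, 0], [0, 0, 0], [0, 0, 0], [0, 0, 0], [0, 0, 0], [0, 0, 0], [0, 0, 0], [0, 0, 0], [0, 0, 0], [0, 0, 0], [0, 0, 0], [0, 0, 0], [0, 0, 0], [0, 0, 0], [0, 0, 0], [0, 0, 0]]}}

```text
time: 18.53
ee_pos: [0.4629, 0.0818, 0.1619]
eef_rot: [0.734, 0.673, -0.064, 0.059]
ft_force: [-0.3, -0.2, -3.9]
width: 0.0177
grip_force: 50.0
```

Run:
```python
from h import *
a=pic("wrist")[0:230,160:480];b=pic("scene")[100:240,170:365]
o=np.hstack([cv2.resize(a,(430,330)),cv2.resize(b,(370,330*1))]);cv2.imwrite("pics/w8.png",o)
spot("dry_tip","scene",n=1);spot("ring_0","scene",n=6);spot("stand_top","scene",n=1);spot("stand_shoulder","scene",n=1)
spot("dry_eye","scene",n=1);spot("dry_handle","scene",n=1)
```

```text
dry_tip scene 0.92 [0.4757 0.2666 0.2042] [228. 153.] {}
ring_0 scene 0.67 [0.4765 0.2318 0.1911] [240. 161.] {}
ring_0 scene 0.62 [0.474  0.2119 0.191 ] [246. 164.] {}
ring_0 scene 0.44 [0.5811 0.1763 0.0797] [283. 180.] {}
stand_top scene 0.87 [ 0.4619 -0.3449  0.1519] [457. 256.] {}
dry_eye scene 0.83 [0.458  0.0368 0.1526] [303. 201.] {}
dry_handle scene 0.85 [0.4588 0.0757 0.185 ] [289. 185.] {}
```

View pics/w8.png

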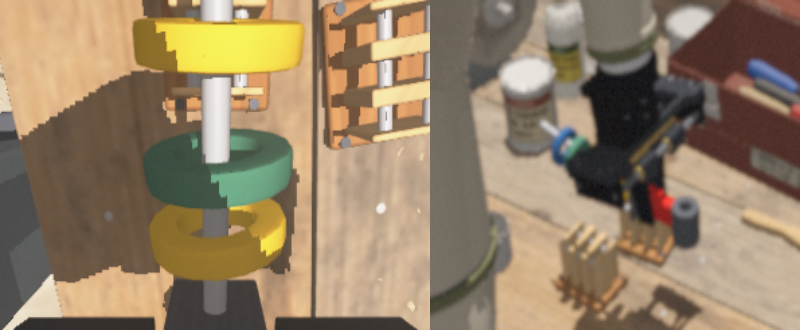

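All five rings are on the rod: yellow, green and yellow at left (215,235), (215,165) and (215,45), then green and blue at right (575,148) and (562,140). Both racks are empty. I carry the arm gently to the stand with the tip raised.

Call:
{"name": "arm_command", "arguments": {"xyz": [[0, 0, 0.01], [0, 0, 0.02], [0, 0, 0.035], [0, -0.003, 0.035], [0, -0.009, 0.035], [0, -0.018, 0.035], [0, -0.03, 0.035], [0, -0.045, 0.035], [0, -0.06, 0.035], [0, -0.075, 0.035], [0, -0.09, 0.035], [0, -0.105, 0.035], [0, -0.12, 0.035], [0, -0.135, 0.035], [0, -0.15, 0.035], [0, -0.165, 0.035], [0, -0.175, 0.035], [0, -0.183, 0.035], [0, -0.188, 0.035], [0, -0.19, 0.035]], "rot": [[0.05, -0.004, 0], [0.1, -0.009, 0], [0.14, -0.012, 0], [0.14, -0.012, 0], [0.14, -0.012, 0], [0.14, -0.012, 0], [0.14, -0.012, 0], [0.14, -0.012, 0], [0.14, -0.012, 0], [0.14, -0.012, 0], [0.14, -0.012, 0], [0.14, -0.012, 0], [0.14, -0.012, 0], [0.14, -0.012, 0], [0.14, -0.012, 0], [0.14, -0.012, 0], [0.14, -0.012, 0], [0.14, -0.012, 0], [0.14, -0.012, 0], [0.14, -0.012, 0]]}}

```text
time: 20.6
ee_pos: [0.4625, -0.109, 0.1963]
eef_rot: [0.737, 0.675, -0.013, 0.011]
ft_force: [-0.1, -0.4, -3.8]
width: 0.0175
grip_force: 50.0
```

Call:
{"name": "arm_command", "arguments": {"xyz": [[0, -0.003, 0], [0, -0.009, 0], [0, -0.018, 0], [0, -0.03, 0], [0, -0.045, 0], [0, -0.06, 0], [0, -0.075, 0], [0, -0.09, 0], [0, -0.105, 0], [0, -0.12, 0], [0, -0.135, 0], [0.0017, -0.15, 0], [0.0017, -0.163, 0], [0.0017, -0.174, 0], [0.0017, -0.182, 0], [0.0017, -0.187, 0], [0.0017, -0.188, 0], [0.0017, -0.188, 0], [0.0017, -0.188, 0], [0.0017, -0.188, 0]], "rot": [[0, 0, 0], [0, 0, 0], [0, 0, 0], [0, 0, 0], [0, 0, 0], [0, 0, 0], [0, 0, 0], [0, 0, 0], [0, 0, 0], [0, 0, 0], [0, 0, 0], [0, 0, 0], [0, 0, 0], [-0.03, 0.003, 0], [-0.06, 0.005, 0], [-0.09, 0.008, 0], [-0.12, 0.01, 0], [-0.14, 0.012, 0], [-0.14, 0.012, 0], [-0.14, 0.012, 0]]}}

```text
time: 22.27
ee_pos: [0.4645, -0.2962, 0.1966]
eef_rot: [0.734, 0.673, -0.064, 0.058]
ft_force: [-0.4, 0.6, -3.2]
width: 0.0176
grip_force: 50.0
```

Run:
```python
from h import *
print(r.read_state()["joint_positions"].round(2))
a=pic("top")[195:255,380:460];b=pic("scene")[200:320,380:540]
spot("dry_eye","scene",n=2);spot("stand_top","scene",n=2);spot("dry_eye","top",n=2);spot("stand_top","top",n=2);spot("stand_shoulder","top",n=1);spot("dry_handle","scene",n=1)
cv2.imwrite("pics/p9.png",np.hstack([cv2.resize(a,(400,300),interpolation=2),cv2.resize(b,(400,300),interpolation=2)]))
tgt(grasp_tcp([.4638,-.3047,.216],85,10,.012),85,10)
```

```text
[-0.3   0.15  0.74  1.8   0.07  1.18  0.33]
dry_eye scene 0.55 [ 0.4578 -0.3438  0.189 ] [459. 245.] {}
stand_top scene 0.42 [0.58   0.1792 0.0792] [282. 180.] {}
dry_eye top 0.55 [ 0.4565 -0.3452  0.1887] [434. 223.] {}
dry_handle scene 0.9 [ 0.4616 -0.3032  0.2183] [443. 227.] {}
 t=22.7 shift [0.0003 0.0005 0.0007] rot [ 0.0002 -0.0011  0.    ] zaxis [-0.015 -0.173 -0.985]
```

View pics/p9.png

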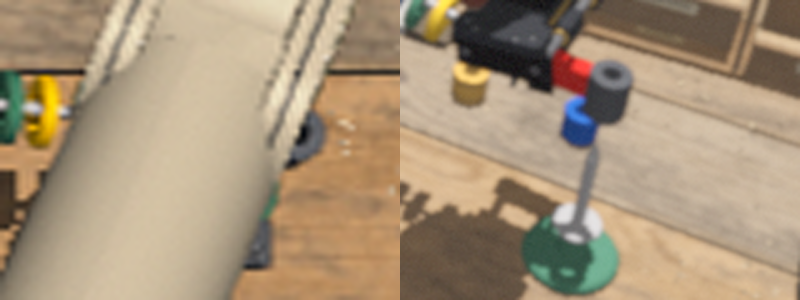

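Left: the forearm hides the shaft, but the eye shows at (305,140). Right: the eye is at (610,90), above and slightly right of the shaft tip at (594,147). I measure both precisely by matching silhouettes.

```bash
cat >> h.py <<'E'
from scipy.optimize import least_squares
def hullc(p):
    h=cv2.convexHull(np.array(p,np.float32).reshape(-1,1,2));m=cv2.moments(h);return np.array([m["m10"],m["m01"]])/m["m00"],m["m00"],h
def cyl(cam,x,y,rad,z0,z1):
    a=np.linspace(0,2*np.pi,60,endpoint=False)
    return hullc([pix(cam,[x+rad*np.cos(t),y+rad*np.sin(t),z]) for z in(z0,z1) for t in a])
def fit(cam,mask,rad,z0,z1,g):
    n,l,st,c=cv2.connectedComponentsWithStats(mask.astype(np.uint8));k=1+np.argmax(st[1:,4])
    ys,xs=np.nonzero(l==k)
    P=np.concatenate([np.c_[xs+dx,ys+dy] for dx in(-.5,.5) for dy in(-.5,.5)])
    c,A,_=hullc(P)
    s=least_squares(lambda q:cyl(cam,q[0],q[1],rad,z0,z1)[0]-c,g)
    return s.x.round(4),"area",A,"model",round(cyl(cam,*s.x,rad,z0,z1)[1],1),"c",c.round(2)
E
python3 - <<'E'
from h import *
for cam,f in(("scene","scene1"),("top","top1")):
    im=cv2.imread(f"pics/{f}.png");hsv=cv2.cvtColor(im,cv2.COLOR_BGR2HSV)
    m=(hsv[:,:,0]>65)&(hsv[:,:,0]<95)&(hsv[:,:,1]>90);u,v=pix(cam,[.459,-.348,.006]).astype(int)
    M=np.zeros_like(m);M[v-30:v+30,u-35:u+35]=m[v-30:v+30,u-35:u+35]
    print(cam,"base",fit(cam,M,.045,0,.012,[.459,-.348]))
im=pic("scene");u,v=pix("scene",[.46,-.3485,.212]).astype(int)
c=im[v-20:v+20,u-20:u+20].astype(int);mx=c.max(2);sat=mx-c.min(2)
m=(mx<110)&(sat<30);M=np.zeros(im.shape[:2],bool);M[v-20:v+20,u-20:u+20]=m
print("\n".join("".join(".#"[int(x)] for x in row) for row in m))
print("eye",fit("scene",M,.018,.19,.234,[.46,-.3485]));print(pix("scene",[.46,-.3485,.15]),r.camera_model("scene")["fx"])
E
```

```text
Traceback (most recent call last):
  File "h.py", line 43, in fit
    s=least_squares(lambda q:cyl(cam,q[0],q[1],rad,z0,z1)[0]-c,g)
  File "h.py", line 43, in <lambda>
    s=least_squares(lambda q:cyl(cam,q[0],q[1],rad,z0,z1)[0]-c,g)
                             ~~~^^^^^^^^^^^^^^^^^^^^^^^^^
  File "h.py", line 37, in cyl
    return hullc([pix(cam,[x+rad*np.cos(t),y+rad*np.sin(t),z]) for z in(z0,z1) for t in a])
                  ~~~^^^^^^^^^^^^^^^^^^^^^^^^^^^^^^^^^^^^^^^^^
  File "h.py", line 7, in pix
    m=r.camera_model(cam);T=np.array(m["T"]);p=T[:3,:3].T@(np.array(P)-T[:3,3])
ValueError: time passes only in moves, steps and waits
```

```bash
sed -i 's/r\.camera_model(cam)/cm(cam)/g' h.py; sed -i '3a import functools\n@functools.cache\ndef cm(c): return r.camera_model(c)' h.py
sed -i 's/s=least_squares(lambda q:cyl(cam,q\[0\],q\[1\],rad,z0,z1)\[0\]-c,g)/s=least_squares(lambda q:cyl(cam,q[0],q[1],rad,z0,z1)[0]-c,g,diff_step=1e-3)/' h.py
cat > eye.py <<'E'
from h import *
def eye(z,g):
    im=pic("scene");u,v=pix("scene",[g[0],g[1],z+.022]).astype(int)
    c=im[v-20:v+20,u-20:u+20].astype(int);mx=c.max(2);sat=mx-c.min(2)
    m=(mx<115)&(sat<30);M=np.zeros(im.shape[:2],bool);M[v-20:v+20,u-20:u+20]=m
    print("\n".join("".join(".#"[int(x)] for x in row) for row in m))
    print("eye",fit("scene",M,.018,z,z+.044,g))
E
python3 - <<'E'
from eye import *
for cam,f in(("scene","scene1"),("top","top1")):
    im=cv2.imread(f"pics/{f}.png");hsv=cv2.cvtColor(im,cv2.COLOR_BGR2HSV)
    m=(hsv[:,:,0]>65)&(hsv[:,:,0]<95)&(hsv[:,:,1]>90);u,v=pix(cam,[.459,-.348,.006]).astype(int)
    M=np.zeros_like(m);M[v-30:v+30,u-35:u+35]=m[v-30:v+30,u-35:u+35]
    print(cam,"base",fit(cam,M,.045,0,.012,[.459,-.348]))
eye(.19,[.46,-.3485]);print(pix("scene",[.46,-.3485,.15]),cm("scene")["fx"])
E
```

```text
scene base (array([ 0.4496, -0.3494]), 'area', 633.5, 'model', 1107.4, 'c', array([447.16, 304.8 ]))
top base (array([ 0.455 , -0.3484]), 'area', 480.0, 'model', 516.2, 'c', array([422.49, 231.36]))
.#..#...................................
####....................................
...#....................................
........................................
........................................
........................................
........................................
........................................
........................................
........................................
..................######................
..................########..............
..................########..............
...................#######..............
.............##.....#####...............
.............###........................
.............####.......................
............#######........##...........
............#################...........
............#################...........
............################............
...........#################............
[... 178 characters left out ...]
##############.............
...........################.............
............##############..............
.............#############..............
..............###########...............
...............#########................
................######..................
........................................
........................................
.#......................................
.#......................................
..#.....................................
........................................
....#...................................
eye (array([ 0.4504, -0.3478]), 'area', 276.0, 'model', 463.5, 'c', array([462.02, 239.9 ]))
[458.60188106 258.06057425] 501.81920454026414
```

Run:
```python
from eye import *
for cam,f in(("scene","scene1"),("top","top1")):
    im=cv2.imread(f"pics/{f}.png").astype(int)
    for th in(5,12):
        m=(im[:,:,1]-im[:,:,2]>th);u,v=pix(cam,[.459,-.348,.006]).astype(int)
        M=np.zeros_like(m);M[v-30:v+30,u-35:u+35]=m[v-30:v+30,u-35:u+35]
        print(cam,th,"base",fit(cam,M,.045,0,.012,[.459,-.348]))
im=pic("scene").astype(int);g=[.46,-.3485];u,v=pix("scene",[*g,.212]).astype(int)
for th in (20,28):
    c=im[v-20:v+20,u-20:u+20];m=(c[:,:,2]-c[:,:,0]<th)&(c[:,:,0]-c[:,:,2]<25);m[:5]=0
    M=np.zeros(im.shape[:2],bool);M[v-20:v+20,u-20:u+20]=m
    print("eye",th,fit("scene",M,.018,.19,.234,g))
print("\n".join("".join(".#"[int(x)] for x in row) for row in m))
```

```text
scene 5 base (array([ 0.4573, -0.3478]), 'area', 937.5, 'model', 1092.3, 'c', array([447.57, 302.18]))
scene 12 base (array([ 0.457 , -0.3475]), 'area', 919.5, 'model', 1092.5, 'c', array([447.37, 302.22]))
top 5 base (array([ 0.4561, -0.349 ]), 'area', 510.0, 'model', 516.0, 'c', array([422.66, 231.06]))
top 12 base (array([ 0.4562, -0.3489]), 'area', 508.5, 'model', 516.0, 'c', array([422.64, 231.04]))
eye 20 (array([ 0.4556, -0.3464]), 'area', 451.5, 'model', 460.0, 'c', array([462.14, 238.09]))
eye 28 (array([ 0.4554, -0.3469]), 'area', 473.5, 'model', 460.4, 'c', array([462.32, 238.24]))
........................................
........................................
........................................
........................................
........................................
........................................
........................................
.................#######................
................##########..............
...............#############............
...............##############...........
..............################..........
........
[... 439 characters left out ...]
...
..##........################............
..#.........################............
..#........#################............
..#........################.............
..#........################.............
..#.........##############..............
..#..........#############..............
.##............###########..............
.##............##########...............
.#..............#######.................
##..............##......................
##..............#.......................
##.............##.......................
##.............##.......................
.#.............#........................
.##............#........................
...#..........##........................
```

Run:
```python
from eye import *
im=cv2.imread("pics/scene1.png").astype(int)
sub=im[250:300,440:470];m=(sub[:,:,2]-sub[:,:,0]<28)
print("\n".join(str(250+i)+" "+"".join(".#"[int(x)] for x in row) for i,row in enumerate(m)))
for z in(.05,.134,.15): print(z,pix("scene",[.457,-.3485,z]).round(1))
im=cv2.imread("pics/top1.png").astype(int)
sub=im[215:248,405:445];m=(sub[:,:,2]-sub[:,:,0]<28)&(sub[:,:,1]-sub[:,:,2]<12)
print("\n".join(str(215+i)+" "+"".join(".#"[int(x)] for x in row) for i,row in enumerate(m)))
for z in(.05,.134,.15): print(z,pix("top",[.457,-.3485,z]).round(1))
```

```text
250 ...##################.........
251 ...#################..........
252 ...#################..........
253 ...#################..........
254 ....###############...........
255 ....###############...........
256 .....##############...........
257 .......#############..........
258 ........############..........
259 ...........#########..........
260 ...............#####..........
261 ...............#####..........
262 ..............#######.........
263 ..............######..........
264 ..............######..........
265 ..............######..........
266 .............######...........
267 .............######...........
268 .............######...........
269 .............######...........
270 ............#######...........
271 ............######............
272 ............######............
273 ............######............
274 ............######............
275 ............#####.............
276 ...........######.............
277 ...........######.............
278 ............#####.............
279 ...........#####..............
280 ...........####...............
281 .........##
[... 1550 characters left out ...]
............
234 ................#########.....#.........
235 .................#######................
236 ....................###.................
237 ........................................
238 ........................................
239 ........................................
240 .........#..............................
241 ........................................
242 ........................#...............
243 ........................................
244 ........................................
245 ........................................
246 ........................................
247 ........................................
0.05 [425.3 229.1]
0.134 [431.3 225.6]
0.15 [432.5 224.9]
```

Run:
```python
from eye import *
im=pic("top").astype(int);sub=im[208:240,425:455]
m=(sub.max(2)<110)&(sub[:,:,2]-sub[:,:,0]<35)
print("\n".join(str(208+i)+" "+" ".join("%3d"%x for x in row[5:27]) for i,row in enumerate(sub.sum(2)//3)))
a=np.linspace(0,2*np.pi,8,endpoint=False)
for z in(.19,.234): print(z,[pix("top",[.46+.018*np.cos(t),-.3485+.018*np.sin(t),z]).round(1).tolist() for t in a],pix("top",[.46,-.3485,z]).round(1))
cv2.imwrite("pics/t10.png",cv2.resize(im[205:240,415:455].astype(np.uint8),None,fx=14,fy=14,interpolation=cv2.INTER_CUBIC))
```

```text
208 184 186 188 188 172 161 191 197 200 159 123 195 195 197 171 107 125 141 138 135 131 129
209 183 181 184 186 150 143 206 203 167  69 136 200 195 186 145  74  40  43  44  42  45  43
210 180 178 177 181 158 171 218 207 170 103 180 202 200 188 142 124 131 123 127 132 136 141
211 180 177 177 141 135 206 213 200 149 145 208 204 207 182 118 143 142 140 139 146 149 146
212 178 177 177 150 165 219 215 184 135 190 210 210 200 143 105 154 149 148 151 153 153 153
213 179 178 160 159 201 216 217 180 145 216 214 211 180 106 133 153 152 152 156 155 156 156
214 178 177 154 165 212 215 207 160 158 216 218 205 137 117 154 151 151 152 154 158 160 158
215 177 175 154 169 215 212 182 139 194 215 216 194 113 128 154 152 152 152 152 154 154 152
216 176 163 161 196 205 196 149 151 213 212 214 182 108 143 152 154 153 155 157 153 146 141
217 177 167 176 197 198 168 124 183 208 211 196 119  92 115 137 143 146 156 156 157 149 143
218 174 169 176 192 194 155 127 200 201 204 173  82  94 100 117 128 132 142 151 157 155 146
219 171 168 170 182 175 129 132 195 200 189 124  80 104  96 104 117 117 146 186 179 142 
[... 1440 characters left out ...]
134 134 135 141 141 140 138 134 132
236 136 127 110  93 102 128 145 142 138 134 134 138 138 137 136 138 140 141 140 139 135 134
237 134 120 105  92 121 152 150 147 140 138 139 140 137 138 134 138 137 139 139 139 138 135
238 126 114  93  96 130 148 144 141 139 140 141 143 144 147 142 144 143 143 145 142 143 141
239 122 104  85  86 114 144 144 145 144 142 142 145 146 146 144 144 144 139 145 148 155 155
0.19 [[435.3, 216.5], [431.4, 218.2], [429.9, 222.1], [431.8, 226.1], [435.9, 227.8], [439.9, 226.2], [441.3, 222.2], [439.4, 218.2]] [435.6 222.2]
0.234 [[439.0, 214.2], [434.9, 215.9], [433.4, 220.0], [435.3, 224.1], [439.6, 225.8], [443.7, 224.1], [445.2, 220.0], [443.2, 215.9]] [439.3 220. ]
```

View pics/t10.png

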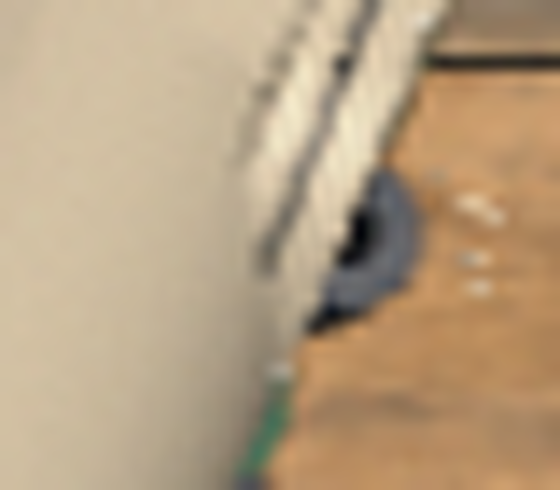

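The top crop shows the eye's right edge at (425,225) and its dark hole at (360,235). Both cameras agree that the eye is within about 1 mm of the shaft axis, so I apply a small correction and lower slowly while watching the force.

Call:
{"name": "arm_command", "arguments": {"xyz": [[0.0005, -0.0007, -0.01], [0.0005, -0.0007, -0.02], [0.0005, -0.0007, -0.03], [0.0005, -0.0007, -0.037], [0.0005, -0.0007, -0.042], [0.0005, -0.0007, -0.046], [0.0005, -0.0007, -0.05], [0.0005, -0.0007, -0.053], [0.0005, -0.0007, -0.053]], "rot": [[0, 0, 0], [0, 0, 0], [0, 0, 0], [0, 0, 0], [0, 0, 0], [0, 0, 0], [0, 0, 0], [0, 0, 0], [0, 0, 0]]}}

```text
time: 23.57
ee_pos: [0.4647, -0.297, 0.1431]
eef_rot: [0.734, 0.673, -0.065, 0.058]
ft_force: [-0.1, 0.1, -3.7]
width: 0.0177
grip_force: 50.0
```

Call:
{"name": "arm_command", "arguments": {"xyz": [[0, 0, -0.005], [0, 0, -0.01], [0, 0, -0.015], [0, 0, -0.02], [0, 0, -0.025], [0, 0, -0.03], [0, 0, -0.03]], "rot": [[0, 0, 0], [0, 0, 0], [0, 0, 0], [0, 0, 0], [0, 0, 0], [0, 0, 0], [0, 0, 0]]}}

```text
time: 24.15
ee_pos: [0.4643, -0.2968, 0.1124]
eef_rot: [0.734, 0.673, -0.065, 0.058]
ft_force: [-1.3, -0.4, -3.8]
width: 0.0176
grip_force: 50.0
```

Run:
```python
from eye import *
im=pic("scene").astype(int);print(r.read_state()["torque"],r.read_state()["ft_force"])
cv2.imwrite("pics/s11.png",cv2.resize(im[190:320,340:500].astype(np.uint8),None,fx=4,fy=4,interpolation=cv2.INTER_CUBIC))
```

```text
[0.14037608 0.02651694 0.00780632] [ 0.99981066  0.38123075 -3.37226934]
```

View pics/s11.png

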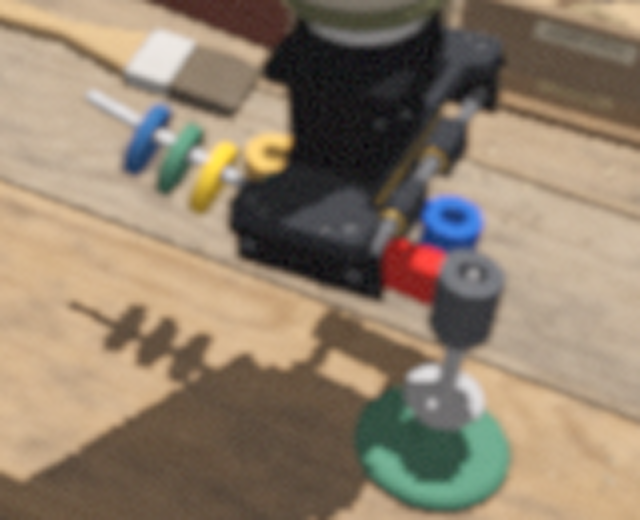

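The shaft's tip shows inside the eye's hole at (475,270), so it is threaded. I continue down.

Call:
{"name": "arm_command", "arguments": {"xyz": [[0, 0, -0.008], [0, 0, -0.016], [0, 0, -0.024], [0, 0, -0.032], [0, 0, -0.04], [0, 0, -0.045], [0, 0, -0.049], [0, 0, -0.052], [0, 0, -0.052]], "rot": [[0, 0, 0], [0, 0, 0], [0, 0, 0], [0, 0, 0], [0, 0, 0], [0, 0, 0], [0, 0, 0], [0, 0, 0], [0, 0, 0]]}}

```text
time: 24.95
ee_pos: [0.4646, -0.297, 0.061]
eef_rot: [0.734, 0.673, -0.065, 0.058]
ft_force: [0.3, 0.8, -3.3]
width: 0.0178
grip_force: 50.0
```

Call:
{"name": "arm_command", "arguments": {"xyz": [[0, 0, -0.001], [0, 0, -0.002], [0, 0, -0.003], [0, 0, -0.003]], "rot": [[0, 0, 0], [0, 0, 0], [0, 0, 0], [0, 0, 0]]}}

```text
time: 25.28
ee_pos: [0.465, -0.297, 0.0586]
eef_rot: [0.734, 0.673, -0.065, 0.059]
ft_force: [-0.2, -0.6, -3.5]
width: 0.0179
grip_force: 50.0
```

Call:
{"name": "arm_command", "arguments": {"xyz": [[0, 0, -0.001], [0, 0, -0.002], [0, 0, -0.003], [0, 0, -0.003]], "rot": [[0, 0, 0], [0, 0, 0], [0, 0, 0], [0, 0, 0]]}}

```text
time: 25.62
ee_pos: [0.4654, -0.2969, 0.0567]
eef_rot: [0.734, 0.673, -0.064, 0.059]
ft_force: [-5.5, 7.3, 14.2]
width: 0.0174
grip_force: 50.0
```

The eye is seated: a 14 N contact at the expected height. I ease off and release.

Call:
{"name": "arm_command", "arguments": {"xyz": [[0, 0, 0.001], [0, 0, 0.001], [0, 0, 0.001], [0, 0, 0.001], [0, 0, 0.001], [0, 0, 0.001], [0, 0, 0.001], [0, 0, 0.001]], "rot": [[0, 0, 0], [0, 0, 0], [0, 0, 0], [0, 0, 0], [0, 0, 0], [0, 0, 0], [0, 0, 0], [0, 0, 0]], "grip": 0.65}}

```text
time: 26.28
ee_pos: [0.4649, -0.2971, 0.0566]
eef_rot: [0.734, 0.673, -0.065, 0.059]
ft_force: [-0.3, 0.3, -0.3]
width: 0.0552
grip_force: 0.0
```

Call:
{"name": "arm_command", "arguments": {"xyz": [[0, 0, 0.01], [0, 0, 0.03], [0, 0, 0.06], [0, 0, 0.1], [0, 0, 0.14], [0, 0, 0.18], [0, 0, 0.18], [0, 0, 0.18]], "rot": [[0, 0, 0], [0, 0, 0], [0, 0, 0], [0, 0, 0], [0, 0, 0], [0, 0, 0], [0, 0, 0], [0, 0, 0]]}}

```text
time: 26.95
ee_pos: [0.4659, -0.2977, 0.2394]
eef_rot: [0.735, 0.673, -0.063, 0.061]
ft_force: [-0.6, 0.6, -0.9]
width: 0.0567
grip_force: 0.0
```

Run:
```python
from eye import *
im=pic("scene").astype(int);print(r.read_state()["ft_force"])
cv2.imwrite("pics/s12.png",cv2.resize(im[190:320,340:500].astype(np.uint8),None,fx=4,fy=4,interpolation=cv2.INTER_CUBIC))
spot("collar_mid","scene");spot("dry_eye","scene",n=2);pic("top");spot("collar_mid","top")
pic("wrist");spot("collar_mid","wrist");spot("stand_top","wrist")
```

```text
[-0.35622948 -0.07705225 -0.48183845]
collar_mid scene 0.73 [ 0.6172 -0.3042  0.0177] [452. 248.] {}
collar_mid scene 0.64 [ 0.6157 -0.1852  0.0147] [408. 233.] {}
collar_mid scene 0.53 [0.5824 0.1793 0.0786] [283. 180.] {}
collar_mid scene 0.41 [ 0.4743 -0.2246  0.066 ] [403. 260.] {}
dry_eye scene 0.75 [ 0.4594 -0.3467  0.0545] [451. 287.] {}
collar_mid top 0.52 [ 0.6143 -0.1879  0.017 ] [377. 187.] {}
collar_mid top 0.5 [ 0.6143 -0.3071  0.0138] [410. 188.] {}
collar_mid wrist 0.95 [ 0.6138 -0.3056  0.0192] [444. 143.] {}
collar_mid wrist 0.6 [ 0.6184 -0.1848  0.0167] [455.  31.] {}
collar_mid wrist 0.28 [ 0.4576 -0.3445  0.1529] [317. 238.] {}
stand_top wrist 0.67 [ 0.4585 -0.3458  0.155 ] [319. 240.] {}
```

View pics/s12.png

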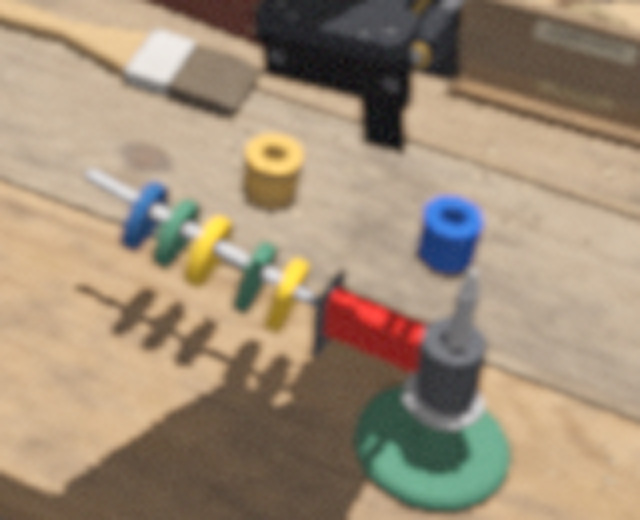

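All five rings are on the rod at (145,215), (178,232), (208,250), (255,275) and (288,292), and the eye sits on the shoulder at (445,400). The brass collar at (273,172) is still in place and the blue look-alike is at (450,235). I go above the brass one.

Run:
```python
from h import *
tgt([.617,-.187,.19],0,0)
```

```text
t=27.4 shift [ 0.1525  0.11   -0.0459] rot [ 0.1279 -0.1434 -1.4798] zaxis [ 0. -0. -1.]
```

Call:
{"name": "arm_command", "arguments": {"xyz": [[0.02, 0.01, 0], [0.05, 0.03, 0], [0.08, 0.05, 0], [0.11, 0.07, 0], [0.14, 0.1, 0], [0.1525, 0.11, 0], [0.1525, 0.11, 0], [0.1525, 0.11, 0], [0.1525, 0.11, 0], [0.1525, 0.11, 0], [0.1525, 0.11, -0.02], [0.1525, 0.11, -0.046], [0.1525, 0.11, -0.046], [0.1525, 0.11, -0.046], [0.1525, 0.11, -0.046], [0.1525, 0.11, -0.046], [0.1525, 0.11, -0.046]], "rot": [[0.128, -0.143, -1.48], [0.128, -0.143, -1.48], [0.128, -0.143, -1.48], [0.128, -0.143, -1.48], [0.128, -0.143, -1.48], [0.128, -0.143, -1.48], [0.128, -0.143, -1.48], [0.128, -0.143, -1.48], [0.128, -0.143, -1.48], [0.128, -0.143, -1.48], [0.128, -0.143, -1.48], [0.128, -0.143, -1.48], [0.128, -0.143, -1.48], [0.128, -0.143, -1.48], [0.128, -0.143, -1.48], [0.128, -0.143, -1.48], [0.128, -0.143, -1.48]], "grip": 0.8}}

```text
time: 28.77
ee_pos: [0.618, -0.1871, 0.1919]
eef_rot: [1.0, 0.001, 0.001, 0.001]
ft_force: [-0.2, -0.9, -0.6]
width: 0.0699
grip_force: 0.0
```

Run:
```python
from h import *
im=pic("wrist").astype(int);spot("collar_mid","wrist",n=3)
m=(im[:,:,2]-im[:,:,0]>90)&(im[:,:,1]-im[:,:,0]>60)   # strong yellow
u,v=pix("wrist",[.617,-.187,.034]).astype(int);print(u,v)
M=np.zeros(m.shape,bool);M[max(v-60,0):v+60,u-60:u+60]=m[max(v-60,0):v+60,u-60:u+60]
print(fit("wrist",M,.019,0,.034,[.617,-.187]))
tgt([.617,-.187,.006],0,0);print(r.read_state()["joint_positions"].round(2))
```

```text
collar_mid wrist 0.72 [ 0.613  -0.3076  0.0175] [426. 188.] {}
collar_mid wrist 0.67 [ 0.617  -0.1869  0.0184] [319. 184.] {}
319 187
(array([ 0.6222, -0.1852]), 'area', 459.5, 'model', 1090.4, 'c', array([317.5 , 180.33]))
 t=28.9 shift [-8.000e-04  1.000e-04 -1.854e-01] rot [ 0.0013  0.001  -0.001 ] zaxis [ 0. -0. -1.]
[-0.41  0.51  0.89  1.48 -0.4   1.33 -1.06]
```

Call:
{"name": "arm_command", "arguments": {"xyz": [[-0.001, 0, -0.04], [-0.001, 0, -0.08], [-0.001, 0, -0.115], [-0.001, 0, -0.14], [-0.001, 0, -0.16], [-0.001, 0, -0.175], [-0.001, 0, -0.185], [-0.001, 0, -0.185], [-0.001, 0, -0.185]], "rot": [[0, 0, 0], [0, 0, 0], [0, 0, 0], [0, 0, 0], [0, 0, 0], [0, 0, 0], [0, 0, 0], [0, 0, 0], [0, 0, 0]]}}

```text
time: 29.62
ee_pos: [0.6168, -0.1873, 0.0062]
eef_rot: [1.0, -0.0, 0.0, 0.001]
ft_force: [0.1, 0.3, -0.4]
width: 0.0697
grip_force: 0.0
```

Call:
{"name": "arm_command", "arguments": {"xyz": [[0, 0, 0], [0, 0, 0], [0, 0, 0], [0, 0, 0], [0, 0, 0], [0, 0, 0], [0, 0, 0], [0, 0, 0], [0, 0, 0], [0, 0, 0]], "rot": [[0, 0, 0], [0, 0, 0], [0, 0, 0], [0, 0, 0], [0, 0, 0], [0, 0, 0], [0, 0, 0], [0, 0, 0], [0, 0, 0], [0, 0, 0]], "grip": 0, "squeeze": 25}}

```text
time: 30.45
ee_pos: [0.6166, -0.1869, 0.0058]
eef_rot: [1.0, -0.0, 0.0, 0.0]
ft_force: [-0.1, 1.7, 5.2]
width: 0.0379
grip_force: 25.0
```

Call:
{"name": "arm_command", "arguments": {"xyz": [[0, 0, 0.01], [0, 0, 0.03], [0, 0, 0.06], [0, 0, 0.1], [0, 0, 0.14], [0, 0, 0.18], [0, 0, 0.21], [0, 0, 0.21], [0, 0, 0.21]], "rot": [[0, 0, 0], [0, 0, 0], [0, 0, 0], [0, 0, 0], [0, 0, 0], [0, 0, 0], [0, 0, 0], [0, 0, 0], [0, 0, 0]]}}

```text
time: 31.2
ee_pos: [0.6169, -0.1877, 0.2176]
eef_rot: [1.0, -0.0, 0.002, 0.001]
ft_force: [-0.1, -0.3, -1.7]
width: 0.0378
grip_force: 25.0
```

Run:
```python
from h import *
pic("wrist","w13",4,(240,200,400,320));spot("collar_mid","wrist",n=3);pic("scene");spot("collar_mid","scene",n=3);spot("dry_tip","scene",n=1)
tgt([.4604,-.3495,.195],85,0)
```

```text
collar_mid wrist 0.9 [ 0.6127 -0.3032  0.017 ] [416. 182.] {}
collar_mid wrist 0.62 [ 0.6164 -0.1863  0.225 ] [318. 247.] {}
collar_mid scene 0.66 [ 0.616  -0.3059  0.0163] [452. 249.] {}
collar_mid scene 0.56 [ 0.612  -0.1848  0.2246] [416. 170.] {}
dry_tip scene 0.67 [ 0.488  -0.1116  0.0852] [363. 234.] {}
 t=31.4 shift [-0.1554 -0.1627 -0.0192] rot [ 2.4000e-03 -1.4000e-03  1.4839e+00] zaxis [ 0. -0. -1.]
```

View pics/w13.png

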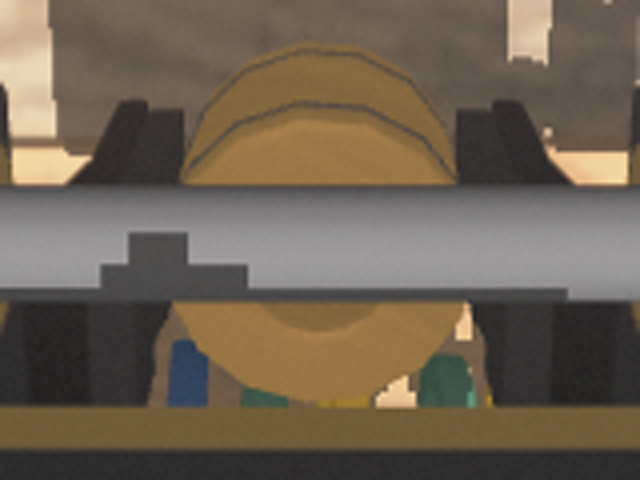

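Run:
```python
from h import *
f=lambda u,v,z:ray("wrist",240+u/4,200+v/4,z)[:2]
z=.2176-.006
s=r.read_state()["ee_pos"];a,b,c=f(320,104,z+.034),f(320,402,z+.034),f(320,45,z)
print(s,a-s[:2],b-s[:2],((a+b)/2-s[:2]).round(4),c-s[:2])
```

```text
[ 0.61575869 -0.18679275  0.21416969] [ 0.01998154 -0.00041673] [-0.01826558 -0.00039554] [ 0.0009 -0.0004] [ 0.01701771 -0.00048429]
```

The collar is centred in the grip: its top rim spans crop rows 104 to 402 and columns 180 to 460. I carry it over the shaft.

Call:
{"name": "arm_command", "arguments": {"xyz": [[-0.01, -0.01, 0], [-0.03, -0.03, 0], [-0.055, -0.06, 0], [-0.08, -0.085, 0], [-0.105, -0.11, 0], [-0.13, -0.135, 0], [-0.15, -0.155, 0], [-0.1555, -0.163, -0.01], [-0.1555, -0.163, -0.019], [-0.1555, -0.163, -0.019], [-0.1555, -0.163, -0.019], [-0.1555, -0.163, -0.019], [-0.1555, -0.163, -0.019], [-0.1555, -0.163, -0.019], [-0.1555, -0.163, -0.019], [-0.1555, -0.163, -0.019]], "rot": [[0, 0, 0.12], [0, 0, 0.24], [0, 0, 0.36], [0, 0, 0.48], [0, 0, 0.6], [0, 0, 0.72], [0, 0, 0.84], [0, 0, 0.96], [0, 0, 1.08], [0, 0, 1.2], [0, 0, 1.32], [0, 0, 1.44], [0.002, -0.001, 1.484], [0.002, -0.001, 1.484], [0.002, -0.001, 1.484], [0.002, -0.001, 1.484]]}}

```text
time: 32.78
ee_pos: [0.4607, -0.35, 0.1962]
eef_rot: [0.738, 0.675, 0.001, -0.001]
ft_force: [0.2, -0.1, -0.6]
width: 0.0379
grip_force: 25.0
```

Run:
```python
from h import *
im=pic("scene").astype(int)
a=im[195:315,385:515].astype(np.uint8);b=pic("top")[195:250,395:455]
cv2.imwrite("pics/p14.png",np.hstack([cv2.resize(a,(520,480),interpolation=2),cv2.resize(b,(280,480),interpolation=2)]))
tgt([.4604,-.3495,.195],85,0);s=r.read_state()["ee_pos"]
m=(im[:,:,2]-im[:,:,0]>70)&(im[:,:,1]-im[:,:,0]>35)
spot("collar_mid","scene",n=4);print(s,"exp collar px",pix("scene",[s[0],s[1],s[2]+.011]))
```

```text
t=32.9 shift [-0.0004  0.0005 -0.0013] rot [-0.0018  0.0001  0.001 ] zaxis [ 0. -0. -1.]
collar_mid scene 0.44 [ 0.6166 -0.3047  0.0146] [452. 249.] {}
collar_mid scene 0.3 [ 0.4866 -0.1079  0.0893] [361. 233.] {}
[ 0.46082763 -0.34996014  0.19634543] exp collar px [464.11082174 238.80900592]
```

View pics/p14.png

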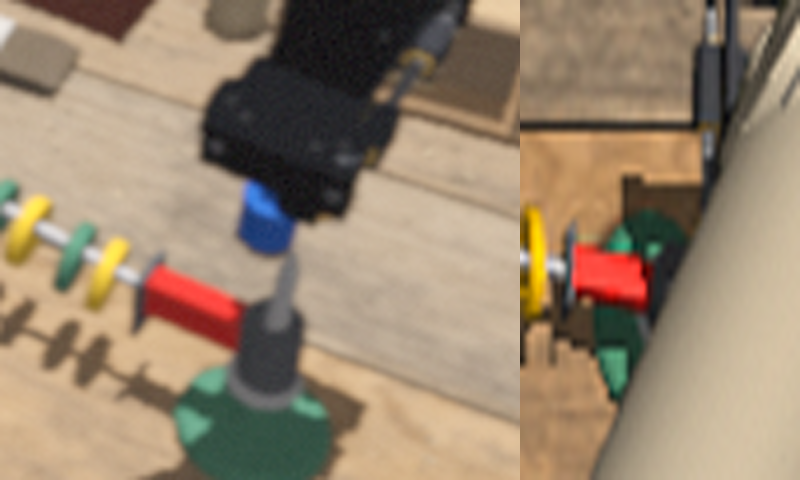

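The finger body hides the collar, and the shaft tip shows at (288,262). I trust the kinematics: I lower slowly and watch the force.

Call:
{"name": "arm_command", "arguments": {"xyz": [[-0.0004, 0.0005, -0.01], [-0.0004, 0.0005, -0.02], [-0.0004, 0.0005, -0.03], [-0.0004, 0.0005, -0.036], [-0.0004, 0.0005, -0.04], [-0.0004, 0.0005, -0.043], [-0.0004, 0.0005, -0.046], [-0.0004, 0.0005, -0.049], [-0.0004, 0.0005, -0.052], [-0.0004, 0.0005, -0.052]], "rot": [[0, 0, 0], [0, 0, 0], [0, 0, 0], [0, 0, 0], [0, 0, 0], [0, 0, 0], [0, 0, 0], [0, 0, 0], [0, 0, 0], [0, 0, 0]]}}

```text
time: 33.77
ee_pos: [0.4604, -0.3494, 0.1441]
eef_rot: [0.737, 0.676, 0.001, -0.001]
ft_force: [0.1, -0.5, 0.1]
width: 0.0379
grip_force: 25.0
```

Run:
```python
from h import *
s=r.read_state();print(s["ft_force"].round(2),s["torque"].round(3),s["ee_pos"].round(4),s["width"])
```

```text
[ 0.09 -0.47  0.08] [-0.114  0.063 -0.027] [ 0.4604 -0.3494  0.1441] 0.03790413969120022
```

Call:
{"name": "arm_command", "arguments": {"xyz": [[0, 0, -0.005], [0, 0, -0.01], [0, 0, -0.015], [0, 0, -0.02], [0, 0, -0.025], [0, 0, -0.03], [0, 0, -0.035], [0, 0, -0.038], [0, 0, -0.04], [0, 0, -0.04]], "rot": [[0, 0, 0], [0, 0, 0], [0, 0, 0], [0, 0, 0], [0, 0, 0], [0, 0, 0], [0, 0, 0], [0, 0, 0], [0, 0, 0], [0, 0, 0]]}}

```text
time: 34.6
ee_pos: [0.4603, -0.3495, 0.1041]
eef_rot: [0.737, 0.676, 0.001, -0.001]
ft_force: [1.0, -0.3, -0.1]
width: 0.0378
grip_force: 25.0
```

Call:
{"name": "arm_command", "arguments": {"xyz": [[0, 0, -0.001], [0, 0, -0.002], [0, 0, -0.003], [0, 0, -0.004], [0, 0, -0.004]], "rot": [[0, 0, 0], [0, 0, 0], [0, 0, 0], [0, 0, 0], [0, 0, 0]]}}

```text
time: 35.02
ee_pos: [0.4605, -0.3497, 0.1012]
eef_rot: [0.737, 0.676, 0.001, -0.0]
ft_force: [-2.6, 2.3, 5.8]
width: 0.0377
grip_force: 25.0
```

Contact is at the expected height. I release and retreat straight up.

Call:
{"name": "arm_command", "arguments": {"xyz": [[0, 0, -0.0005], [0, 0, -0.0005], [0, 0, -0.0005]], "rot": [[0, 0, 0], [0, 0, 0], [0, 0, 0]]}}

```text
time: 35.27
ee_pos: [0.4606, -0.3497, 0.1011]
eef_rot: [0.737, 0.676, 0.001, -0.0]
ft_force: [-4.1, 3.0, 9.5]
width: 0.0382
grip_force: 25.0
```

Call:
{"name": "arm_command", "arguments": {"xyz": [[0, 0, 0], [0, 0, 0], [0, 0, 0], [0, 0, 0], [0, 0, 0], [0, 0, 0], [0, 0, 0]], "rot": [[0, 0, 0], [0, 0, 0], [0, 0, 0], [0, 0, 0], [0, 0, 0], [0, 0, 0], [0, 0, 0]], "grip": 0.8}}

```text
time: 35.85
ee_pos: [0.4605, -0.3495, 0.1]
eef_rot: [0.737, 0.676, 0.001, -0.0]
ft_force: [-0.2, -0.1, 0.2]
width: 0.0684
grip_force: 0.0
```

Call:
{"name": "arm_command", "arguments": {"xyz": [[0, 0, 0.01], [0, 0, 0.02], [0, 0, 0.04], [0, 0, 0.06], [0, 0, 0.09], [0, 0, 0.12], [0, 0, 0.16], [0, 0.04, 0.18], [0, 0.08, 0.18], [0, 0.1, 0.18], [0, 0.1, 0.18]], "rot": [[0, 0, 0], [0, 0, 0], [0, 0, 0], [0, 0, 0], [0, 0, 0], [0, 0, 0], [0, 0, 0], [0, 0, 0], [0, 0, 0], [0, 0, 0], [0, 0, 0]]}}

```text
time: 36.77
ee_pos: [0.4618, -0.2447, 0.2818]
eef_rot: [0.735, 0.678, 0.002, -0.0]
ft_force: [0.2, 0.5, -1.0]
width: 0.0695
grip_force: 0.0
```

Run:
```python
from h import *
pic("scene","s15",4,(340,190,500,320));spot("collar_mid","scene");spot("dry_eye","scene",n=1);pic("top");spot("collar_mid","top",n=4);spot("paint_brush","top",n=1);spot("nail_tin","top",n=1)
print(r.read_state()["ft_force"])
```

```text
collar_mid scene 0.71 [ 0.4754 -0.2239  0.0657] [403. 260.] {}
collar_mid scene 0.63 [ 0.4597 -0.3503  0.1096] [456. 271.] {}
collar_mid scene 0.58 [ 0.6151 -0.3043  0.0149] [451. 249.] {}
collar_mid scene 0.2 [ 0.4833 -0.1498  0.073 ] [376. 245.] {}
dry_eye scene 0.72 [ 0.4603 -0.3468  0.0507] [450. 288.] {}
collar_mid top 0.62 [ 0.4879 -0.1112  0.0843] [358. 218.] {}
paint_brush top 0.64 [ 0.6869 -0.0381 -0.0028] [336. 169.] {}
nail_tin top 0.64 [4.435e-01 3.606e-01 1.000e-04] [225. 234.] {}
[-0.41932847  0.19734077 -0.24258359]
```

View pics/s15.png

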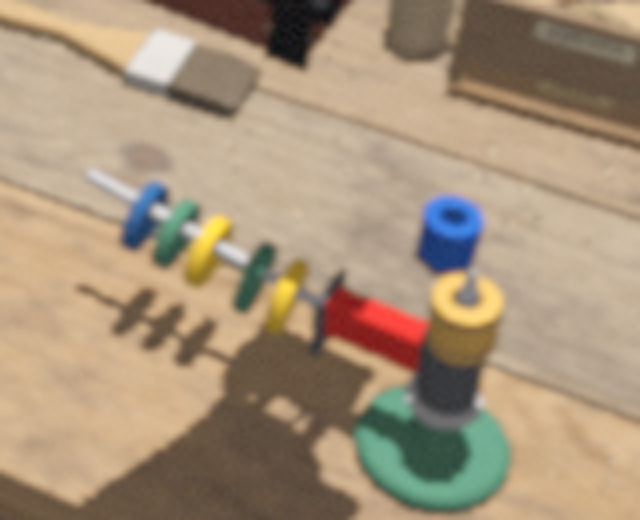

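The collar sits on the eye at (465,315), all five rings are on the rod, and the gripper is clear. The brush and tin have not moved.

```bash
python3 -c "
from bench import r
print(r.close_job())"
```

```text
the job is handed in; nothing more can be done
None
```

The job is done and handed in at about 37 s: all five rings that were there hang on the rod, the eye sits on the stand's shoulder, the brass collar rests on the eye, and the brush and tin were left alone; I did view 19 pictures, over the limit of 14.

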